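# Fetch the long cassettes from the deep magazine

### The job

With the hooked picker, not with your fingers, draw every long cassette out of the deep bays of the magazine, leaving the short one where it is inside. When all the long ones are out, push the recessed button in the magazine's front fully in with the picker's nose and let it spring back. Then lay the long cassettes flat in the white tray and leave the picker standing on its foot on the bench in front of the magazine, its rod clear of it, without knocking over either bottle on the way.

Things in the scene. Friction and masses are not known exactly. Their poses are not given: they have to be found in the camera images.
- magazine_front (a point): foot of the middle of the magazine's front face, on the bench; x runs level into the bays (away from the robot), y to its left, z up. Four straight bays open at the front, centred at y = +99, +33, -33, -99 mm, each 48 mm wide, 92 high, 180 deep inside, closed at the back, without a floor (cassettes slide on the bench); walls between them 18 mm
- magazine: fixed grey and metal rack 282 mm wide, 190 deep; origin and axes as magazine_front. Its roof (top at 98 mm) has a 30 mm slit over each bay from 36 to 180 mm behind the front, through which the cassettes are seen. Stops 24 mm high on both side walls of each bay, from 136 mm behind the front on, leave 24 mm free between them and keep cassettes from going deeper. Over the front edge (x = 0 to 36 mm) a header is 122 mm high
- button_face (a point): centre of the face of the black round spring button, 20 mm across, in a recess 24 mm square in the middle of the magazine's header, 107 mm above the bench; the face lies 14 mm behind the magazine's front face and moves 6 mm further in (along the magazine's x axis) when pressed
- mag_button (a joint): travel of the button into the magazine, m: 0 out, 0.006 fully in; it springs back by itself; about 4 N when fully in
- picker_grip (a point): the picker: a black grip block 60 mm long (x), 28 wide (y), its top 64 mm above the bench, on a flat foot 85 x 72 x 8 mm on which it stands by itself; this point is the middle of the block where it is held, 42 mm above the foot's underside; z up. A steel rod 8 mm thick runs level along +x, its axis 4 mm above this point. 0.35 kg, balanced near the grip
- picker_blade (a point): centre of the picker's rake blade, 215 mm ahead of the grip point: 6 mm thick (x), 14 wide (y), hanging from the rod down to 6 mm above the level of the foot's underside (this point is 26 mm above that level); lowered behind a cassette it draws it out
- picker_nose (a point): front end of the picker's rod, a ball 10 mm across that stands 30 mm ahead of the rake blade, 245 mm ahead of the grip point and 4 mm above it
- short_1_c (a point): a short cassette, white box with metal lid, 52 mm long (its x axis), 38 wide (y), 28 high (z) (a look-alike of the long ones); this point is its centre, 14 mm above its underside; 0.1 to 0.16 kg; stands in one of the four bays of the magazine, its length along the bay, its centre 70 to 90 mm behind the front face; which bay varies. It stays where it is
- tray: the open white tray, fixed to the bench: outside 230 mm (its x axis) by 110 mm (y), 22 mm high, walls and floor 4 mm; origin at the centre of its underside. It takes three long cassettes side by side, lying across it along its y axis
- reagent_bottle: taller white bottle, 45 mm thick, 132 high, standing; origin at the centre of its base, z up; not to be knocked over
- powder_bottle: shorter white bottle, 49 mm thick, 94 high, standing; origin at the centre of its base, z up; not to be knocked over
- long_1_c (a point): a long cassette, white box with metal lid, 80 mm long (its x axis), 38 wide (y), 28 high (z); this point is its centre, 14 mm above its underside; 0.1 to 0.16 kg; stands in one of the four bays of the magazine, its length along the bay, its centre 70 to 90 mm behind the front face; which bay varies; None if this one is absent
- long_2_c (a point): a long cassette, white box with metal lid, 80 mm long (its x axis), 38 wide (y), 28 high (z); this point is its centre, 14 mm above its underside; 0.1 to 0.16 kg; stands in one of the four bays of the magazine, its length along the bay, its centre 70 to 90 mm behind the front face; which bay varies; None if this one is absent
- long_3_c (a point): a long cassette, white box with metal lid, 80 mm long (its x axis), 38 wide (y), 28 high (z); this point is its centre, 14 mm above its underside; 0.1 to 0.16 kg; stands in one of the four bays of the magazine, its length along the bay, its centre 70 to 90 mm behind the front face; which bay varies; None if this one is absent
Things that resemble listed ones, but are neither listed nor needed, are in the scene too. Leave any red look-alike of the part that bears long_2_c alone.

How it is judged (in metres and radians):
On the way, in this order (a step that is already met when the one before it is completed fails the run):
1. every long cassette has been drawn out of its bay, clear of the front (x of each of long_1_c, long_2_c, long_3_c in the frame of magazine_front below -0.042 m), for 0.2 s.
2. the recessed button is pushed fully in with the picker's nose (value of joint mag_button above 0.0045 m and distance between picker_nose and button_face below 0.012 m), for 0.05 s.
At the end, for the whole second after the job is handed in: long cassettes at rest flat in the tray (centre within 100 mm along, 42 mm across, under 30 mm above its underside); short one within 30 mm of its start; button out (under 2 mm); picker at rest upright (0.1 rad) on its foot on the bench, nose in front of the magazine (x of long_1_c in the frame of tray between -0.1 and 0.1 m and y of long_1_c in the frame of tray between -0.042 and 0.042 m and z of each of long_1_c, long_2_c, long_3_c in the frame of tray below 0.03 m and linear speed of each of long_1, long_2, long_3, picker below 0.02 m/s and x of long_2_c in the frame of tray between -0.1 and 0.1 m and y of long_2_c in the frame of tray between -0.042 and 0.042 m and x of long_3_c in the frame of tray between -0.1 and 0.1 m and y of long_3_c in the frame of tray between -0.042 and 0.042 m and distance of short_1_c from where it was at the start of the episode below 0.03 m and value of joint mag_button below 0.002 m and angle between picker_grip's own z axis and vertical below 0.1 rad and height (world z) of picker_grip below 0.05 m and x of picker_nose in the frame of magazine_front below -0.005 m); the robot touches nothing.
It fails at once if the fingers touch a cassette that is still inside its bay (its centre behind the magazine's front face) ((contact force between the fingers and long_1 above 0.5 N and x of long_1_c in the frame of magazine_front above 0 m) or (contact force between the fingers and long_2 above 0.5 N and x of long_2_c in the frame of magazine_front above 0 m) or (contact force between the fingers and long_3 above 0.5 N and x of long_3_c in the frame of magazine_front above 0 m) or (contact force between the fingers and short_1 above 0.5 N and x of short_1_c in the frame of magazine_front above 0 m)).
It fails at once if a bottle is knocked over (angle between any of reagent_bottle, powder_bottle's own z axis and vertical above 0.6 rad).
Of long_1, long_2, long_3 only 2 to 3 are there at a start; the rules pass over those that are not, and their reading is None.
At some moment in a run one of picker may be knocked a few centimetres aside while the robot is not near it.
Once in a run the grip may slacken for a moment while it holds something.
It also fails if it takes over 210 s, if anything falls off the work surface, if the arm or the gripper's body presses on something with over 40 N, if the wrist force passes 120 N, or if a joint passes its speed limit or range.

### The arm

A 6-joint arm with a two-finger parallel gripper is mounted at the origin on a cart in front of the work surface, level with it; the furniture and walls round the work are solid. World frame = base frame: x ahead of the robot, y to its left, z up, the work surface at z = 0. Lengths are in mm, angles in rad, forces in N, time in s.
With the tool pointing down it reaches from about 375 to 975 mm from the base axis. Payload 3.8 kg.
Tool frame: the origin (TCP) lies on the mounting face of the last link; the fingertips stand 166 mm ahead of it and the grasp point (between the pads) lies 147 mm ahead of it; z points along the fingers, y is the line along which they close (so a half turn about z gives the same grasp; the last joint's range is limited). The gripper opens to 88 mm and grips with 3 to 60 N. Pads are 18 mm wide; open, the fingers measure 123 mm over their backs; the gripper's body (75 mm by 187 mm) begins 45 mm behind the grasp point.
Start: joints at [1.268, 0.264, 1.604, -0, 1.274, -0.037], TCP at [177.308, 651.292, 404.706] pointing down, gripper open.
Joint ranges: [-2.63, 2.63], [-0.94, 2.18], [0.31, 2.57], [-1.31, 4.45], [0, 2.66], [-2.55, 2.55]. Speed limits (rad/s): [2.57, 2.57, 3.14, 3.14, 3.14, 3.14].

### API

Orientations are given as a unit quaternion [w, x, y, z].
In Python, from workcell import manip gives the robot as it stands.
- The arm moves only by the tool move_arm, never from a script. Its argument "plan" is a list of rows, each a list of 7 numbers: the closure in counts, from 0 (fully open) to 255 (shut), then the shift along the tool's x, y, z in units of 0.75 m (1.0 is 0.75 m), then the turn, a rotation vector about the tool's x, y, z in units of 2 pi rad (1.0 is 2 pi rad). A call has exactly 5 rows; each row is the pose to reach, as a shift and turn from the pose commanded when the call began, along the tool's axes at that moment, turning the shorter way round; what a row does not reach only later rows make up. A row lasts 1/10 s, in which the tool goes at most 50 mm and 8.59 degrees, less where a joint would pass 70% of its speed; a pose out of reach is approached as far as the arm can. A call with a number of a shift or a turn outside -1 to 1 is refused whole. A call with a gripper value outside its range is refused whole. The fingers move at their own pace and stop on an object; "force" is the grip in N (left out, the last holds). Time passes only in rows, so rows that repeat a pose let the fingers close, or fill a call up. It gives the time, the measured TCP pose, the force, the opening and the grip force at its end, in the units of the state.
- manip.read_state(): the state, without advancing time (a new reading comes with each control period).
- manip.camera(name): name is "scene" or "top"; returns a dict with "img" (480x640x3 uint8, red, green, blue), "mtx" (3x3 intrinsics, pixels), "k1" (the pictures are not rectified: a ray, as slopes to the right and down, at radius r is drawn at 1 + k1 r^2 times it, then the intrinsics apply), "position" and "orientation" of the camera in the world. Camera axes: x right, y down, z forward; pixel columns grow to the right and rows downward; lengths in mm; the calibration is good to about 2 mm. A picture is of the moment at which its call begins. There is no depth.
- manip.finish_job(): hands the job in; it is judged then, once.
The state is a dict: "t": time; "qpos": joint angles; "qd": joint speeds; "joint_torque": joint torques, N m; "ee_pos": TCP position; "orientation": TCP orientation; "force": force on the tool from outside, world axes, zero at the start; "moment": the same for the moment, N m; "width": finger opening in mm; "grip_force": force on a finger pad.
Only numpy, scipy, OpenCV 4.12 (cv2) and the standard library are available. Lean on these libraries where they do the work, as an engineer would, in place of code of your own. Each camera call takes 0.05 s, during which the arm holds its last target. There are 200 camera calls.

## Working session

There is one attempt and no reset: what is moved stays moved. The work goes in short steps, Python scripts to look and compute and a tool call to move; the robot and the scene stay as the last step left them, time stands still between calls to the robot, and variables do not carry over. Pictures are saved under pics/ and viewed, at most 14 in all, crops included, and the job is handed in when it is done.

Besides the shell and the picture viewer there is one more tool, called after "Request:" as name(argument=value, ...) on one line, values as JSON. move_arm: Moves the arm, as the interface text tells. Shifts and turns lie within -1 to 1; 1 stands for 0.75 m of shift or 2 pi rad of turn. Its arguments: {"type":"object","properties":{"plan":{"type":"array"},"force":{"type":"number"}},"required":["plan"]}

```bash
ls; mkdir -p pics; cat > h.py <<'E'
import numpy as np, cv2, json
from scipy.spatial.transform import Rotation as R
from workcell import manip
def rot(q): return R.from_quat([q[1],q[2],q[3],q[0]])
def snap(n,f=None):
    c=manip.camera(n)
    if f: cv2.imwrite('pics/'+f,c['img'][:,:,::-1])
    return c
def ray(c,u,v):
    K=np.array(c['mtx']); d=np.array([(u-K[0,2])/K[0,0],(v-K[1,2])/K[1,1]])
    s=d.copy()
    for _ in range(30): s=d/(1+c['k1']*(s@s))
    return np.array(c['position']), rot(c['orientation']).apply([s[0],s[1],1.])
def onz(c,u,v,z):
    o,d=ray(c,u,v); return o+d*(z-o[2])/d[2]
def proj(c,p):
    K=np.array(c['mtx']); q=rot(c['orientation']).inv().apply(np.array(p,float)-c['position'])
    s=q[:2]/q[2]; s=s*(1+c['k1']*(s@s)); return np.array([K[0,0]*s[0]+K[0,2],K[1,1]*s[1]+K[1,2]])
E
python3 - <<'E'
from h import *
for n in('scene','top'):
    c=snap(n,n+'0.png'); print(n,c['mtx'],c['k1'],c['position'],c['orientation'])
s=manip.read_state(); print(s)
E
```

```text
pics
scene [[519.6432824    0.         318.40669637]
 [  0.         519.6432824  240.45276507]
 [  0.           0.           1.        ]] -0.047664973267798644 [ -46.24253139  -45.3538006  1051.88015477] [ 0.18696095 -0.64845839  0.70610607 -0.21438642]
top [[543.68277396   0.         320.52196455]
 [  0.         543.68277396 241.43600126]
 [  0.           0.           1.        ]] -0.07139984242966549 [ 449.69553751 -102.94975446 1331.50072362] [ 0.03601336 -0.70418108  0.70757413 -0.04659278]
{'t': 0.1, 'qpos': array([ 1.26810377e+00,  2.64686061e-01,  1.60521354e+00,  1.09107800e-06,
        1.27371391e+00, -3.68730835e-02]), 'qd': array([-1.92788669e-03, -2.99718602e-03, -1.37184697e-03,  6.48225503e-04,
        2.90617803e-04,  2.61323551e-06]), 'joint_torque': array([ 7.32891185e-04, -5.03622365e+01, -3.58067644e+01,  7.31338444e-02,
        2.33695371e-02, -6.03472745e-05]), 'ee_pos': array([177.21673102, 651.00886656, 403.51952629]), 'orientation': array([-1.71243934e-04,  1.32518866e-01,  9.91179968e-01, -9.95809415e-04]), 'force': array([-0.04914361,  0.4973617 ,  0.79167593]), 'moment': array([-0.01253921,  0.01898255,  0.00402388]), 'grip_force': 0.0, 'width': 88.23332684521026}
```

View pics/scene0.png

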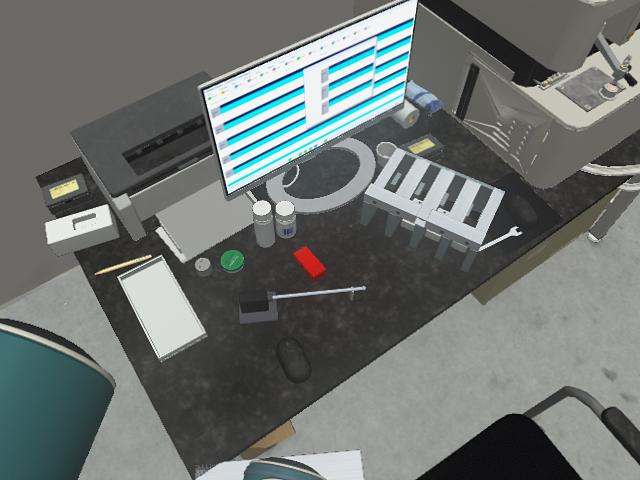

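View pics/top0.png

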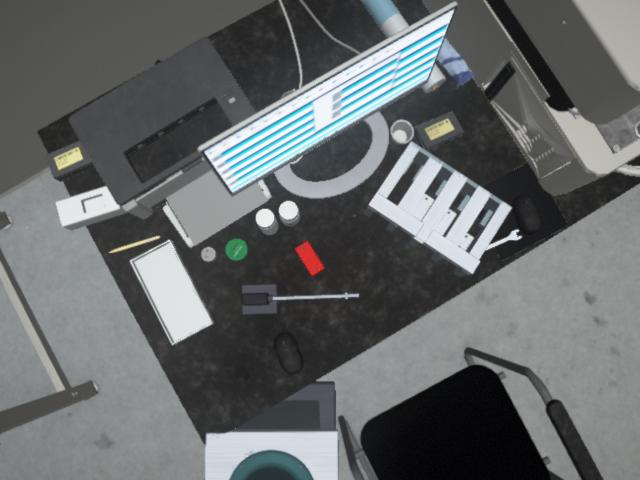

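Both views show the rack at right (top view x 370–510, y 140–275), the picker lying along +x image (grip at 257,298; nose at 357,296), the tray (172,293), the bottles (266,220 and 289,211) and a red decoy (309,258). I'll zoom in on the magazine next.

```bash
python3 - <<'E'
from h import *
t=cv2.imread('pics/top0.png'); s=cv2.imread('pics/scene0.png')
a=cv2.resize(t[130:285,360:520],None,fx=2.5*1.5,fy=2.5*1.5,interpolation=cv2.INTER_CUBIC)
cv2.imwrite('pics/topmag.png',a)
b=cv2.resize(s[135:280,350:520],None,fx=4,fy=4,interpolation=cv2.INTER_CUBIC)
cv2.imwrite('pics/scmag.png',b)
print(a.shape,b.shape)
ct=snap('top');cs=snap('scene')
for n,u,v,z in [('grip',257,298,64),('nose',357,296,50),('bl',266,214,132),('bl2',289,207,94),('tray1',131,260,22),('tray2',170,241,22),('tray3',213,323,22),('tray4',175,345,22),('mFL',370,203,122),('mFR',475,273,122),('mBR',510,208,98),('mBL',412,143,98),('red',309,258,28)]:
    print(n,onz(ct,u,v,z).round())
E
```

```text
(581, 600, 3) (580, 680, 3)
grip [467.  26.  64.]
nose [ 471. -208.   50.]
bl [653.   0. 132.]
bl2 [675. -50.  94.]
tray1 [560. 337.  22.]
tray2 [606. 243.  22.]
tray3 [408. 135.  22.]
tray4 [356. 225.  22.]
mFL [ 679. -234.  122.]
mFR [ 519. -468.  122.]
mBR [ 671. -565.   98.]
mBL [ 827. -338.   98.]
red [563. -95.  28.]
```

View pics/topmag.png

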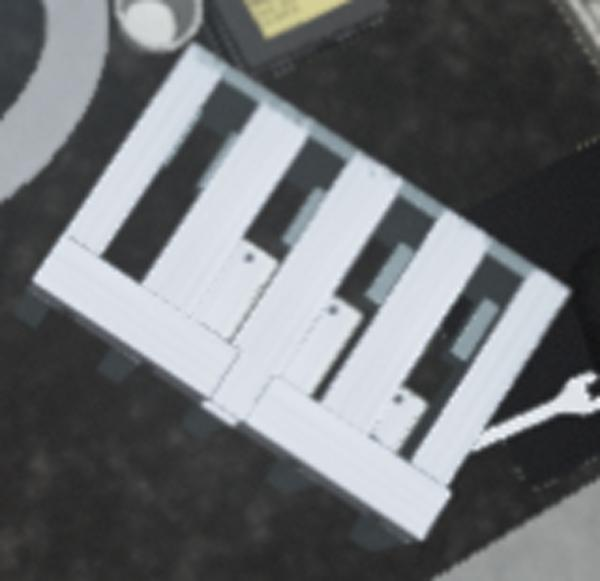

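View pics/scmag.png

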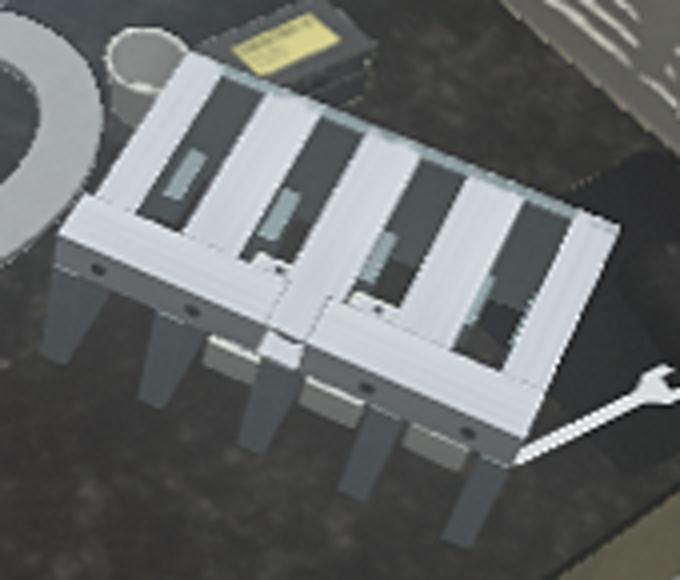

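The rack's leftmost bay (+99) is empty. Bays +33 and −33 hold boxes whose rear ends reach far back, and −99 holds a box whose rear end is further forward, so it looks like the short one. I'll fit the rack pose and check the box lengths.

```bash
cat > mag.py <<'E'
from h import *
from scipy.optimize import least_squares
ct=snap('top');cs=snap('scene')
T=lambda a,b:(360+(a+.5)/3.75-.5,130+(b+.5)/3.75-.5); S=lambda a,b:(350+(a+.5)/4-.5,135+(b+.5)/4-.5)
obs=[(ct,T(33,282),(0,141,122)),(ct,T(422,542),(0,-141,122)),(ct,T(193,43),(190,141,98)),(ct,T(570,290),(190,-141,98)),
(cs,S(62,233),(0,141,122)),(cs,S(525,437),(0,-141,122)),(cs,S(190,52),(190,141,98)),(cs,S(620,230),(190,-141,98)),
(cs,S(42,357),(0,141,0)),(cs,S(138,400),(0,75,0)),(cs,S(238,445),(0,9,0)),(cs,S(340,492),(0,-57,0)),(cs,S(443,540),(0,-123,0))]
W=lambda p,m:np.array([p[0]+np.cos(p[2])*m[0]-np.sin(p[2])*m[1],p[1]+np.sin(p[2])*m[0]+np.cos(p[2])*m[1],m[2]])
f=lambda p:np.concatenate([proj(c,W(p,m))-o for c,o,m in obs])
r=least_squares(f,[600,-350,-.6]); p=r.x
E
python3 - <<'E'
from mag import *
print(p, r.fun.reshape(-1,2).round(1).tolist())
inv=lambda w:(R.from_euler('z',-p[2]).apply([w[0]-p[0],w[1]-p[1],w[2]])).round(1)
print('backs z28');
for q in [(275,262),(243,240),(362,318),(328,297),(428,405),(390,387)]: print(inv(onz(ct,*T(*q),28)))
print('front bottoms z0')
for q in [(205,362),(260,383),(302,398),(362,428),(405,445),(465,470)]: print(inv(onz(cs,*S(*q),0)))
np.save('mag.npy',p)
E
```

```text
[ 595.63173585 -344.70956864   -0.59839922] [[-1.0, -0.2], [-0.3, 0.0], [-0.4, -0.3], [-0.2, 0.3], [-0.7, 0.1], [1.2, 0.8], [0.3, -0.7], [1.2, -0.8], [0.0, -0.2], [0.2, 0.1], [-0.1, 0.1], [-0.2, -0.0], [0.0, -0.2]]
backs z28
[121.3  16.6  28. ]
[121.8  41.9  28. ]
[122.2 -50.8  28. ]
[121.3 -24.8  28. ]
[  98.1 -117.4   28. ]
[ 94.1 -90.3  28. ]
front bottoms z0
[46.2 51.4  0. ]
[48.7 15.4  0. ]
[ 51.3 -11.5   0. ]
[ 49.1 -51.9   0. ]
[ 50.7 -79.3   0. ]
[  51.9 -117.4    0. ]
```

The rack fit is good to about 1 px: origin (596, −345), yaw −0.598. Bays +33 and −33 hold long boxes (x about 47–122), and bay −99 holds the short one (51–97). Next I'll zoom in on the picker and tray in both views.

```bash
python3 - <<'E'
from h import *
t=cv2.imread('pics/top0.png'); s=cv2.imread('pics/scene0.png')
z=lambda im,x,y,w,h,k:cv2.resize(im[y:y+h,x:x+w],None,fx=k,fy=k,interpolation=cv2.INTER_CUBIC)
a=z(t,235,275,130,45,6);b=z(s,230,280,140,45,5.5)
a=np.clip(a.astype(float)*1.8,0,255).astype('u1');b=np.clip(b.astype(float)*1.8,0,255).astype('u1')
o=np.zeros((600,800,3),'u1');o[:270,:780]=a;o[300:300+b.shape[0],:b.shape[1]]=b
cv2.imwrite('pics/picker.png',o)
c=snap('top')
m=((c['img'].min(2)>150)).astype('u1');m[:,:110]=0;m[:,240:]=0;m[:235]=0;m[360:]=0
ct=max(cv2.findContours(m,0,2)[0],key=cv2.contourArea);print(cv2.contourArea(ct));bx=cv2.boxPoints(cv2.minAreaRect(ct));print(bx)
P=np.array([onz(c,u,v,22) for u,v in bx]);print(P.round(1),P.mean(0),np.linalg.norm(np.diff(P,axis=0),axis=1),np.degrees(np.arctan2(*(np.diff(P,axis=0)[:,1::-1].T))))
E
```

```text
4197.5
[[128.25252 259.96082]
 [169.32292 238.80334]
 [212.98259 323.55444]
 [171.91219 344.7119 ]]
[[560.  343.6  22. ]
 [611.3 244.5  22. ]
 [407.1 134.8  22. ]
 [357.2 232.4  22. ]] [483.90175744 238.80926526  22.        ] [111.62287665 231.79855426 109.62369718] [ -62.64623466 -151.76527028  117.10442495]
```

View pics/picker.png

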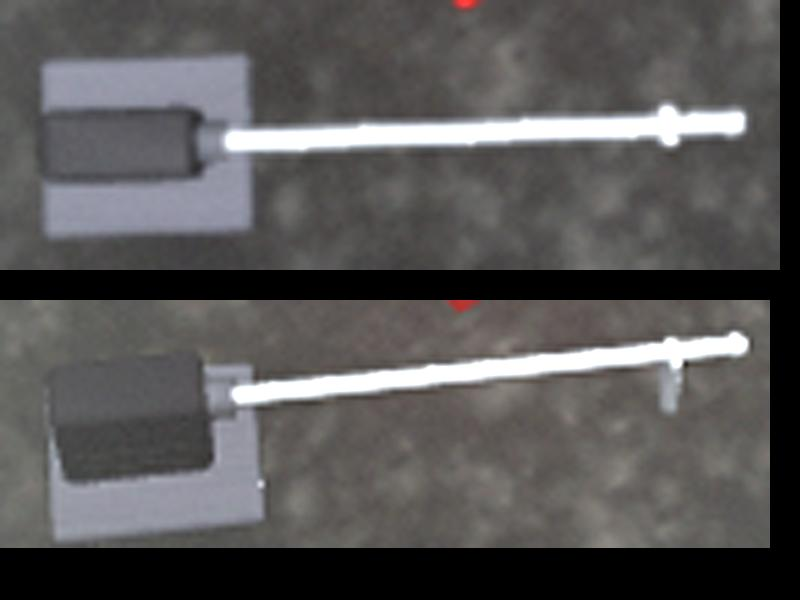

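The crop shows the picker standing with its rod to the right. The nose is at about (358.3, 295.3) in top and (364.5, 288) in scene, and the top face of the block is centred at about (254.8, 299). I'll triangulate these.

```bash
cat >> h.py <<'E'
def tri(c1,p1,c2,p2):
    o1,d1=ray(c1,*p1);o2,d2=ray(c2,*p2);d1=d1/np.linalg.norm(d1);d2=d2/np.linalg.norm(d2)
    t=np.linalg.lstsq(np.c_[d1,-d2],o2-o1,rcond=None)[0];a=o1+t[0]*d1;b=o2+t[1]*d2
    return (a+b)/2,np.linalg.norm(a-b)
def tool():
    "grasp point and heading of tool y (deg), tilt"
    s=manip.read_state();q=rot(s['orientation']);y=q.apply([0,1,0])
    return np.array(s['ee_pos'])+q.apply([0,0,147]),np.degrees(np.arctan2(y[1],y[0])),s,q
def legs(ts,start=None):
    "targets (x,y,z,heading of tool y deg), z of the grasp point; prints shift/turn rows (final) per leg, tool down"
    g,h,s,q=tool(); cur=start or [*g,h]
    print('now',g.round(1),round(h,1),s['t'],s['qpos'].round(2),'w',round(s['width'],1),'gf',round(s['grip_force'],1))
    for t in ts:
        hy=np.radians(cur[3]);yv=np.array([np.cos(hy),np.sin(hy)]);xv=np.array([yv[1]*-1,yv[0]])  # tool down: x = y x z = y x (-z)
        xv=np.array([-yv[1],yv[0]])
        d=np.array(t[:3])-cur[:3]
        dh=(t[3]-cur[3]+180)%360-180
        print([round(v/750,4) for v in (xv@d[:2],yv@d[:2],-d[2])],'tz',round(-dh/360,4),'mm',round(np.linalg.norm(d)),'deg',round(dh))
        cur=list(t)
E
python3 - <<'E'
from h import *
ct=snap('top');cs=snap('scene')
T=lambda a,b:(235+(a+.5)/6-.5,275+(b+.5)/6-.5);S=lambda a,b:(230+(a+.5)/5.5-.5,280+(b-300+.5)/5.5-.5)
print('nose',tri(ct,T(740,122),cs,S(739,344)),'blade top',tri(ct,T(669,125),cs,S(673,352)))
n=onz(ct,*T(740,122),46);b0=onz(ct,*T(235,140),46);g=onz(ct,*T(119,144),64)
u=(b0-n)[:2];u/=np.linalg.norm(u);print(n,g,n[:2]+245*u,np.degrees(np.arctan2(*-u[::-1])))
for q in [(42,60),(249,54),(252,232),(43,237)]: print(onz(ct,*T(*q),8).round(1))
g,h,s,q=tool();print(g,h,q.as_matrix().round(3))
E
```

```text
nose (array([ 473.57065966, -208.03653198,   46.23733943]), np.float64(4.184592290254036)) blade top (array([ 472.46256978, -180.79114786,   45.8402427 ]), np.float64(2.8166807236844944))
[ 473.26261399 -210.13187067   46.        ] [465.66244992  31.70587081  64.        ] [465.86477034  34.75641388] -88.26967487599387
[500.3  69.1   8. ]
[502.4 -14.7   8. ]
[430.9 -16.1   8. ]
[429.2  68.    8. ]
[177.29287378 651.24706023 257.62618967] 74.77187443924605 [[-0.965  0.263 -0.   ]
 [ 0.263  0.965 -0.   ]
 [ 0.    -0.    -1.   ]]
```

```bash
python3 - <<'E'
from h import *
legs([(273,445,240,50.4),(369,239,220,26),(465.8,33,180,1.7),(465.8,33,43,1.7)])
E
```

```text
now [177.3 651.2 257.6] 74.8 0.45 [ 1.27  0.26  1.6  -0.    1.27 -0.04] w 88.0 gf 0.0
[np.float64(-0.1954), np.float64(-0.2318), np.float64(0.0235)] tz 0.0677 mm 228 deg -24
[np.float64(-0.2737), np.float64(-0.13), np.float64(0.0267)] tz 0.0678 mm 228 deg -24
[np.float64(-0.3034), np.float64(-0.0044), np.float64(0.0533)] tz 0.0675 mm 231 deg -24
[np.float64(0.0), np.float64(0.0), np.float64(0.1827)] tz -0.0 mm 137 deg 0
```

Request:
move_arm(plan=[[0,-0.0391,-0.0464,0.0047,0,0,0.0135],[0,-0.0782,-0.0927,0.0094,0,0,0.0271],[0,-0.1172,-0.1391,0.0141,0,0,0.0406],[0,-0.1563,-0.1854,0.0188,0,0,0.0542],[0,-0.1954,-0.2318,0.0235,0,0,0.0677]])

```text
t: 0.95
ee_pos: [273.4, 443.4, 387.1]
orientation: [0.0, 0.34, 0.94, 0.0]
force: [0.8, -0.6, -0.7]
width: 88.2
grip_force: 0.0
```

Request:
move_arm(plan=[[0,-0.0547,-0.026,0.0053,0,0,0.0136],[0,-0.1095,-0.052,0.0107,0,0,0.0271],[0,-0.1642,-0.078,0.016,0,0,0.0407],[0,-0.219,-0.104,0.0214,0,0,0.0542],[0,-0.2737,-0.13,0.0267,0,0,0.0678]])

```text
t: 1.45
ee_pos: [369.4, 237.4, 367.4]
orientation: [0.0, 0.531, 0.847, 0.001]
force: [1.0, 0.2, 0.2]
width: 88.2
grip_force: 0.0
```

Request:
move_arm(plan=[[0,-0.0607,-0.0009,0.0107,0,0,0.0135],[0,-0.1214,-0.0018,0.0213,0,0,0.027],[0,-0.182,-0.0026,0.032,0,0,0.0405],[0,-0.2427,-0.0035,0.0426,0,0,0.054],[0,-0.3034,-0.0044,0.0533,0,0,0.0675]])

```text
t: 1.95
ee_pos: [466.3, 31.2, 327.3]
orientation: [0.0, 0.698, 0.716, 0.001]
force: [0.9, 0.7, -0.2]
width: 88.2
grip_force: 0.0
```

```bash
python3 - <<'E'
from h import *
legs([(465.8,33,43,1.7)])
ct=snap('top','top1.png')
# rod+nose detection: bright pixels in picker region
m=(ct['img'].min(2)>140).astype('u1');m[:,:265]=0;m[:,400:]=0;m[:270]=0;m[330:]=0
ys,xs=np.nonzero(m);print(len(xs),xs.min(),xs.max());k=xs>xs.max()-4;n=onz(ct,xs.max()-1.5,ys[k].mean(),46);print(n,ys[k].mean())
E
```

```text
now [466.5  31.2 180.3] 1.5 1.95 [ 0.01 -0.07  2.12  0.    1.09 -0.01] w 88.2 gf 0.0
[np.float64(0.0024), np.float64(-0.0009), np.float64(0.1831)] tz -0.0006 mm 137 deg 0
241 273 358
[ 473.30162756 -206.7852163    46.        ] 294.90909090909093
```

Request:
move_arm(plan=[[0,0,0,0.0507,0,0,0],[0,0,0,0.1013,0,0,0],[0,0,0,0.152,0,0,0],[0,0,0,0.1825,0,0,0],[0,0,0,0.1825,0,0,0]])

```text
t: 2.5
ee_pos: [463.5, 33.1, 187.0]
orientation: [-0.003, 0.697, 0.718, -0.003]
force: [-0.2, 0.2, 0.1]
width: 87.7
grip_force: 0.0
```

Request:
move_arm(plan=[[200,0,0,0,0,0,0],[200,0,0,0,0,0,0],[200,0,0,0,0,0,0],[255,0,0,0,0,0,0],[255,0,0,0,0,0,0]], force=50)

```text
t: 3.0
ee_pos: [466.3, 33.1, 191.1]
orientation: [0.001, 0.697, 0.717, 0.001]
force: [-0.4, -0.2, 0.2]
width: 50.2
grip_force: 0.0
```

```bash
python3 - <<'E'
from h import *
p=np.load('mag.npy');
legs([(465.8,33,43,1.7)])
s=manip.read_state();print(s['force'])
E
```

```text
now [466.5  33.1  44.1] 1.7 3.0 [ 0.02  0.12  2.22 -0.    0.8  -0.01] w 50.2 gf 0.0
[np.float64(-0.0002), np.float64(-0.001), np.float64(0.0015)] tz -0.0 mm 1 deg 0
[-0.42082479 -0.20686067  0.18408565]
```

Request:
move_arm(plan=[[255,0,0,0,0,0,0],[255,0,0,0,0,0,0],[255,0,0,0,0,0,0],[255,0,0,0,0,0,0],[255,0,0,0,0,0,0]])

```text
t: 3.5
ee_pos: [465.8, 33.1, 190.2]
orientation: [-0.0, 0.697, 0.717, -0.0]
force: [-0.5, 0.2, 1.8]
width: 27.5
grip_force: 50.0
```

Request:
move_arm(plan=[[255,0,0,-0.01,0,0,0],[255,0,0,-0.02,0,0,0],[255,0,0,-0.04,0,0,0],[255,0,0,-0.06,0,0,0],[255,0,0,-0.06,0,0,0]])

```text
t: 4.0
ee_pos: [467.0, 33.1, 237.5]
orientation: [0.002, 0.697, 0.717, 0.002]
force: [0.7, -0.3, -3.7]
width: 27.7
grip_force: 50.0
```

```bash
python3 - <<'E'
from h import *
p=np.load('mag.npy')
M=lambda x,y:(p[0]+np.cos(p[2])*x-np.sin(p[2])*y,p[1]+np.sin(p[2])*x+np.cos(p[2])*y)
H=np.degrees(p[2])+90
g,h,_,_=tool()
z=88
pre=M(-260,33)
print(pre,H)
legs([(*(np.array(pre)*.5+g[:2]*.5),z+5,(h+H)/2),(*pre,72,H),(*M(-150,33),72,H),(*M(-83,33),72,H)])
print(manip.read_state()['force'])
ct=snap('top','top2.png')
m=(ct['img'].min(2)>140).astype('u1');m[:,:265]=0;m[:,400:]=0;m[:260]=0;m[330:]=0
ys,xs=np.nonzero(m);k=xs>xs.max()-4;n=onz(ct,xs.max()-1.5,ys[k].mean(),46+45);print(n)
E
```

```text
(np.float64(399.39932483348105), np.float64(-170.98035155295162)) 55.71424996624846
now [467.6  33.1  90.5] 1.7 4.0 [ 0.02  0.04  2.19 -0.    0.9  -0.01] w 27.7 gf 50.0
[np.float64(-0.1347), np.float64(-0.0495), np.float64(-0.0034)] tz -0.075 mm 108 deg 27
[np.float64(-0.0975), np.float64(-0.1052), np.float64(0.028)] tz -0.075 mm 110 deg 27
[np.float64(-0.1467), np.float64(-0.0), np.float64(-0.0)] tz -0.0 mm 110 deg 0
[np.float64(-0.0893), np.float64(0.0), np.float64(-0.0)] tz -0.0 mm 67 deg 0
[ 0.72799943 -0.31760147 -3.6829652 ]
[ 474.52334594 -205.45623714   91.        ]
```

```bash
cat >> h.py <<'E'
p=np.load('mag.npy')
M=lambda x,y:(p[0]+np.cos(p[2])*x-np.sin(p[2])*y,p[1]+np.sin(p[2])*x+np.cos(p[2])*y)
inv=lambda w:(R.from_euler('z',-p[2]).apply([w[0]-p[0],w[1]-p[1],w[2]])).round(1)
H=np.degrees(p[2])+90
def mg(): g,h,_,_=tool(); print('tool in mag',inv(g),h-H)
E
python3 - <<'E'
from h import *
g,h,_,_=tool()
pre=M(-275,33)
legs([(*(np.array(pre)*.5+g[:2]*.5),92,(h+H)/2),(*pre,90,H),(*pre,73,H)])
E
```

```text
now [466.9  33.1  89.4] 1.7 4.05 [ 0.02  0.05  2.19  0.    0.9  -0.01] w 27.7 gf 50.0
[np.float64(-0.1288), np.float64(-0.0571), np.float64(-0.0035)] tz -0.075 mm 106 deg 27
[np.float64(-0.0888), np.float64(-0.1093), np.float64(0.0027)] tz -0.075 mm 106 deg 27
[np.float64(0.0), np.float64(0.0), np.float64(0.0227)] tz -0.0 mm 17 deg 0
```

Request:
move_arm(plan=[[255,-0.0258,-0.0114,-0.0007,0,0,-0.015],[255,-0.0515,-0.0228,-0.0014,0,0,-0.03],[255,-0.0773,-0.0343,-0.002,0,0,-0.045],[255,-0.103,-0.0457,-0.003,0,0,-0.06],[255,-0.1288,-0.0571,-0.0035,0,0,-0.075]])

```text
t: 4.55
ee_pos: [424.9, -65.3, 236.9]
orientation: [-0.001, 0.508, 0.861, -0.0]
force: [-0.6, -1.2, -3.1]
width: 27.7
grip_force: 50.0
```

Request:
move_arm(plan=[[255,-0.0178,-0.0219,0,0,0,-0.015],[255,-0.0355,-0.0437,0,0,0,-0.03],[255,-0.0533,-0.0656,0,0,0,-0.045],[255,-0.071,-0.0874,0.001,0,0,-0.06],[255,-0.0888,-0.1093,0.0027,0,0,-0.075]])

```text
t: 5.05
ee_pos: [385.0, -163.0, 234.9]
orientation: [-0.001, 0.293, 0.956, 0.0]
force: [-0.2, -0.3, -3.5]
width: 27.8
grip_force: 50.0
```

Request:
move_arm(plan=[[255,0,0,0.01,0,0,0],[255,0,0,0.0227,0,0,0],[255,0,0,0.0227,0,0,0],[255,0,0,0.0227,0,0,0],[255,0,0,0.0227,0,0,0]])

```text
t: 5.55
ee_pos: [386.2, -162.0, 218.7]
orientation: [-0.0, 0.295, 0.956, 0.0]
force: [-0.4, 0.1, -3.2]
width: 27.6
grip_force: 50.0
```

```bash
python3 - <<'E'
from h import *
mg(); legs([])
ct=snap('top');cs=snap('scene')
t=ct['img'][:,:,::-1];s=cs['img'][:,:,::-1]
z=lambda im,x,y,w,h,k:np.clip(1.5*cv2.resize(im[y:y+h,x:x+w],None,fx=k,fy=k,interpolation=cv2.INTER_CUBIC).astype(float),0,255)
o=np.zeros((600,800,3));o[:,:400]=z(t,340,190,100,150,4);o[:,400:]=z(s,340,170,100,150,4)
cv2.imwrite('pics/pre1.png',o.astype('u1'))
E
```

```text
tool in mag [-276.1   33.    71.7] 0.014723753259396233
now [ 386.1 -161.9   71.7] 55.7 5.55 [-0.46 -0.02  2.3   0.    0.86 -1.43] w 27.6 gf 50.0
```

View pics/pre1.png

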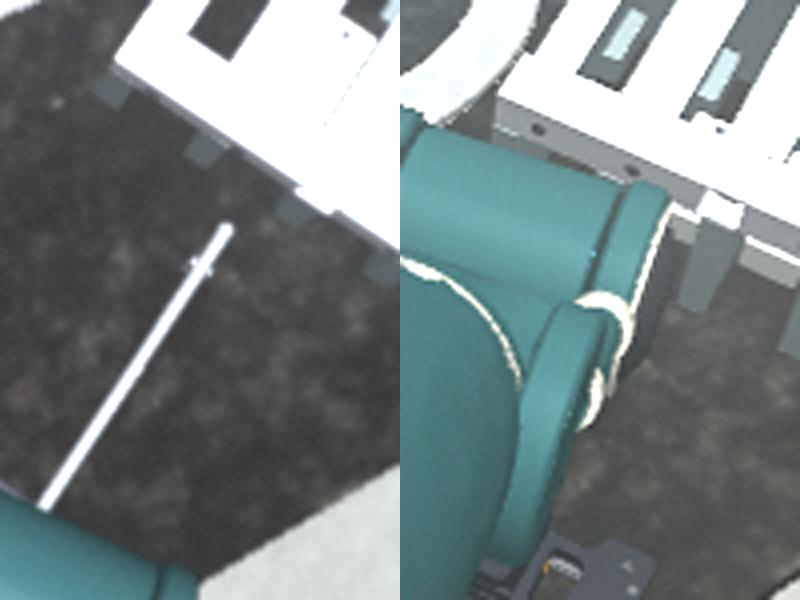

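The top view shows the rod clear in front of bay +33, with the nose at about (396.4, 247.6), the blade at about (390, 256.5) and the rod tail at about (351, 316).

```bash
python3 - <<'E'
from h import *
ct=snap('top')
q=lambda a,b:(340+(a+.5)/4-.5,190+(b+.5)/4-.5)
for z in (74,):
    print(inv(onz(ct,*q(226,231),z)),inv(onz(ct,*q(201,267),z)),inv(onz(ct,*q(45,507),z)))
legs([(*M(-180,33),73,H),(*M(-84,33),73,H)])
E
```

```text
[-36.7  30.8  74. ] [-62.5  31.4  74. ] [-228.7   30.2   74. ]
now [ 386.4 -162.3   72.1] 55.7 5.7 [-0.46 -0.02  2.3   0.    0.86 -1.43] w 27.3 gf 50.0
[np.float64(-0.1275), np.float64(0.0002), np.float64(-0.0012)] tz 0.0 mm 96 deg 0
[np.float64(-0.128), np.float64(0.0), np.float64(-0.0)] tz -0.0 mm 96 deg 0
```

Request:
move_arm(plan=[[255,-0.025,0.001,-0.001,0,0,0],[255,-0.05,0.002,-0.001,0,0,0],[255,-0.076,0.002,-0.001,0,0,0],[255,-0.102,0.002,-0.001,0,0,0],[255,-0.1285,0.002,-0.001,0,0,0]])

```text
t: 6.2
ee_pos: [467.2, -215.9, 219.7]
orientation: [0.0, 0.295, 0.956, -0.0]
force: [0.1, -0.1, -2.8]
width: 27.8
grip_force: 50.0
```

Request:
move_arm(plan=[[255,-0.03,0,0,0,0,0],[255,-0.06,0,0,0,0,0],[255,-0.09,0,0,0,0,0],[255,-0.115,0,0,0,0,0],[255,-0.1285,0,0,0,0,0]])

```text
t: 6.7
ee_pos: [547.5, -270.7, 219.9]
orientation: [0.001, 0.295, 0.956, -0.0]
force: [-0.2, -1.0, -3.2]
width: 27.7
grip_force: 50.0
```

```bash
python3 - <<'E'
from h import *
mg(); legs([])
print(manip.read_state()['force'])
ct=snap('top')
t=ct['img'][:,:,::-1]
cv2.imwrite('pics/in1.png',cv2.resize(t[130:285,360:520],None,fx=3.75,fy=3.75,interpolation=cv2.INTER_CUBIC))
E
```

```text
tool in mag [-81.3  34.   72.9] -0.024796364251145064
now [ 547.7 -270.8   72.9] 55.7 6.7 [-0.5   0.32  1.9  -0.    0.92 -1.47] w 27.7 gf 50.0
[-0.24597004 -0.97466315 -3.22571665]
```

View pics/in1.png

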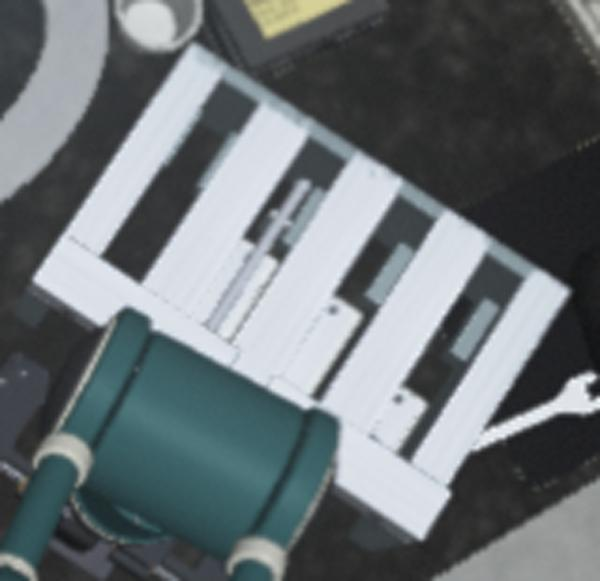

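The blade (about 282, 217 in the crop) and nose (302, 186) are visible in the slit, behind the cassette's rear edge. I'll lower and draw.

Request:
move_arm(plan=[[255,0,0,0.01,0,0,0],[255,0,0,0.02,0,0,0],[255,0,0,0.03,0,0,0],[255,0,0,0.036,0,0,0],[255,0,0,0.036,0,0,0]])

```text
t: 7.25
ee_pos: [545.0, -269.3, 191.2]
orientation: [-0.001, 0.295, 0.956, 0.0]
force: [-0.5, -0.5, -3.0]
width: 28.2
grip_force: 50.0
```

```bash
python3 - <<'E'
from h import *
mg(); print(manip.read_state()['force'])
ct=snap('top')
T=lambda a,b:(360+(a+.5)/3.75-.5,130+(b+.5)/3.75-.5)
print(inv(onz(ct,*T(282,217),75)),inv(onz(ct,*T(302,186),75)))
t=ct['img'][:,:,::-1]
cv2.imwrite('pics/in2.png',cv2.resize(t[150:230,400:480],None,fx=5,fy=5,interpolation=cv2.INTER_CUBIC))
E
```

```text
tool in mag [-84.6  33.8  44.2] -0.019691478251466776
[-0.48407964 -0.54010685 -3.03560317]
[134.6  32.1  75. ] [158.8  32.2  75. ]
```

View pics/in2.png

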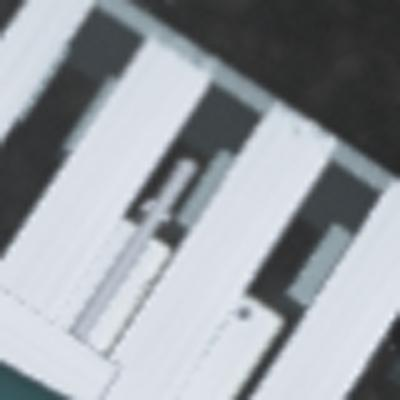

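The blade is down just behind the cassette and the force shows no vertical contact, so I'll draw it out.

Request:
move_arm(plan=[[255,0.015,0,-0.001,0,0,0],[255,0.035,0,-0.0015,0,0,0],[255,0.055,0,-0.0015,0,0,0],[255,0.075,0,-0.0015,0,0,0],[255,0.095,0,-0.0015,0,0,0]])

```text
t: 7.8
ee_pos: [486.4, -229.2, 194.3]
orientation: [0.001, 0.295, 0.956, -0.0]
force: [1.0, -0.1, -2.5]
width: 27.6
grip_force: 50.0
```

Request:
move_arm(plan=[[255,0.02,0,0,0,0,0],[255,0.04,0,0,0,0,0],[255,0.06,0,0,0,0,0],[255,0.08,0,0,0,0,0],[255,0.095,0,0,0,0,0]])

```text
t: 8.3
ee_pos: [427.2, -188.9, 194.2]
orientation: [0.0, 0.295, 0.956, -0.0]
force: [-0.5, -0.1, -2.9]
width: 28.0
grip_force: 50.0
```

```bash
python3 - <<'E'
from h import *
mg(); legs([]); print(manip.read_state()['force'])
ct=snap('top','top3.png')
t=ct['img'][:,:,::-1]
cv2.imwrite('pics/out1.png',cv2.resize(t[180:330,330:530],None,fx=4,fy=4,interpolation=cv2.INTER_CUBIC))
E
```

```text
tool in mag [-226.8   33.9   47.2] -0.01829372998023615
now [ 427.4 -189.    47.2] 55.7 8.3 [-0.47  0.11  2.22 -0.    0.81 -1.44] w 28.0 gf 50.0
[-0.50588997 -0.10977875 -2.88893068]
```

View pics/out1.png

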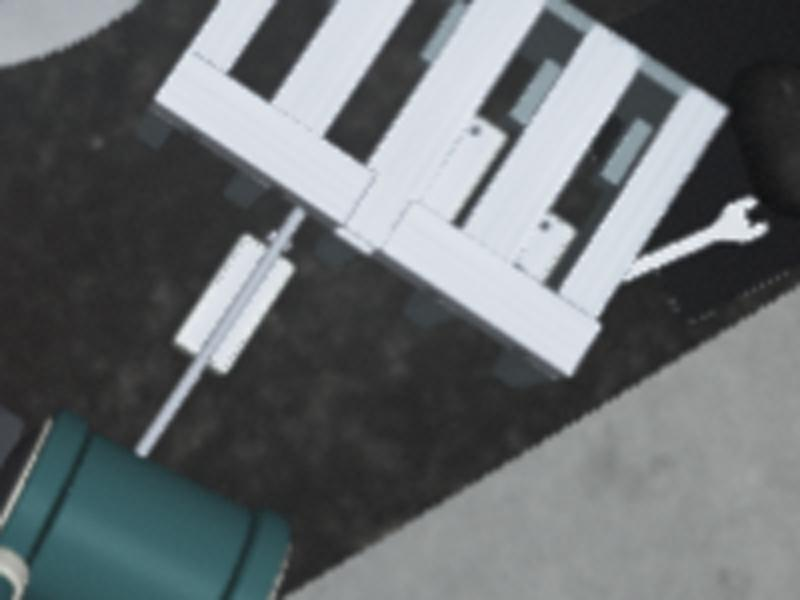

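Request:
move_arm(plan=[[255,0,0,-0.02,0,0,0],[255,0,0,-0.036,0,0,0],[255,0.01,0,-0.036,0,0,0],[255,0.04,0,-0.036,0,0,0],[255,0.064,0,-0.036,0,0,0]])

```text
t: 8.85
ee_pos: [387.7, -162.0, 220.5]
orientation: [-0.0, 0.295, 0.955, 0.0]
force: [-0.5, 0.2, -3.8]
width: 27.6
grip_force: 50.0
```

Request:
move_arm(plan=[[255,0,-0.02,0,0,0,0],[255,0,-0.045,0,0,0,0],[255,0,-0.07,0,0,0,0],[255,0,-0.088,0,0,0,0],[255,0,-0.088,0,0,0,0]])

```text
t: 9.35
ee_pos: [350.5, -217.6, 220.5]
orientation: [-0.0, 0.296, 0.955, -0.0]
force: [0.1, 0.7, -3.0]
width: 27.6
grip_force: 50.0
```

```bash
python3 - <<'E'
from h import *
mg(); legs([(*M(-180,-31.5),73,H),(*M(-83,-31.5),73,H)]); print(manip.read_state()['force'])
ct=snap('top','top4.png')
t=ct['img'][:,:,::-1]
cv2.imwrite('pics/pre2.png',cv2.resize(t[180:330,330:530],None,fx=4,fy=4,interpolation=cv2.INTER_CUBIC))
E
```

```text
tool in mag [-274.2  -33.1   73.5] -0.13326168465773236
now [ 350.4 -217.6   73.5] 55.6 9.35 [-0.62 -0.03  2.31 -0.    0.86 -1.59] w 27.6 gf 50.0
[np.float64(-0.1256), np.float64(0.0024), np.float64(0.0006)] tz -0.0004 mm 94 deg 0
[np.float64(-0.1293), np.float64(-0.0), np.float64(-0.0)] tz -0.0 mm 97 deg 0
[ 0.09762946  0.6598579  -3.04813393]
```

View pics/pre2.png

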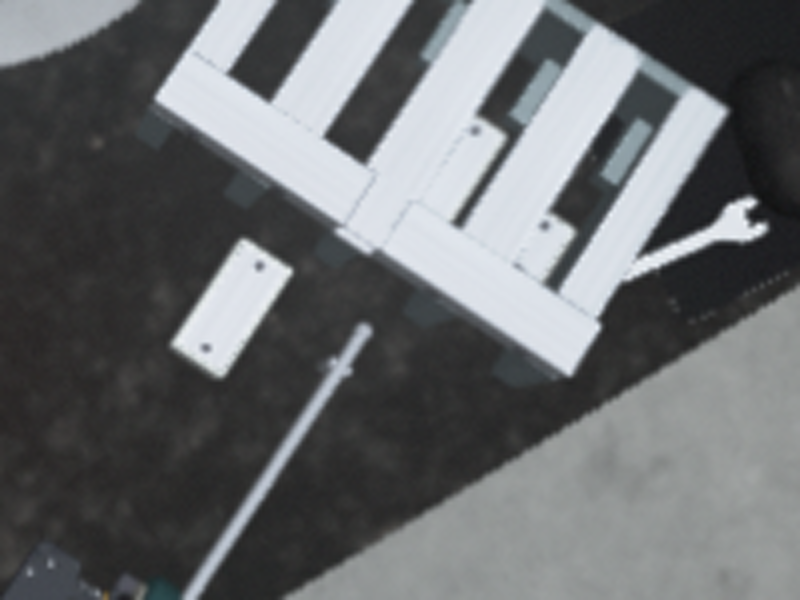

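Cassette 1 lies clear at crop centre (231, 309) and the rod lines up with bay −33. I'll insert again.

Request:
move_arm(plan=[[255,-0.025,0.001,0,0,0,0],[255,-0.05,0.002,0,0,0,0],[255,-0.076,0.002,0,0,0,0],[255,-0.102,0.002,0,0,0,0],[255,-0.1275,0.002,0,0,0,0]])

```text
t: 9.9
ee_pos: [432.3, -269.3, 220.4]
orientation: [-0.0, 0.295, 0.956, 0.0]
force: [0.1, -0.3, -3.9]
width: 27.7
grip_force: 50.0
```

Request:
move_arm(plan=[[255,-0.03,0,0,0,0,0],[255,-0.06,0,0,0,0,0],[255,-0.09,0,0,0,0,0],[255,-0.115,0,0,0,0,0],[255,-0.1285,0,0,0,0,0]])

```text
t: 10.4
ee_pos: [512.5, -324.1, 220.5]
orientation: [0.0, 0.295, 0.956, 0.0]
force: [-0.5, 0.3, -3.0]
width: 27.6
grip_force: 50.0
```

```bash
python3 - <<'E'
from h import *
mg(); legs([]); print(manip.read_state()['force'])
ct=snap('top')
q=lambda a,b:(330+(a+.5)/4-.5,180+(b+.5)/4-.5)
print('c1',[inv(onz(ct,*q(*k),28)).tolist() for k in [(240,240),(293,270),(222,378),(170,345)]])
t=ct['img'][:,:,::-1]
cv2.imwrite('pics/in3.png',cv2.resize(t[150:270,400:520],None,fx=5,fy=5,interpolation=cv2.INTER_CUBIC))
E
```

```text
tool in mag [-80.2 -29.7  73.5] 0.010182226241326475
now [ 512.6 -324.1   73.5] 55.7 10.4 [-0.61  0.31  1.91  0.    0.92 -1.58] w 27.6 gf 50.0
[-0.51681287  0.29890923 -3.00031874]
c1 [[-21.6, 51.0, 28.0], [-18.9, 14.3, 28.0], [-97.7, 14.3, 28.0], [-98.6, 51.3, 28.0]]
```

View pics/in3.png

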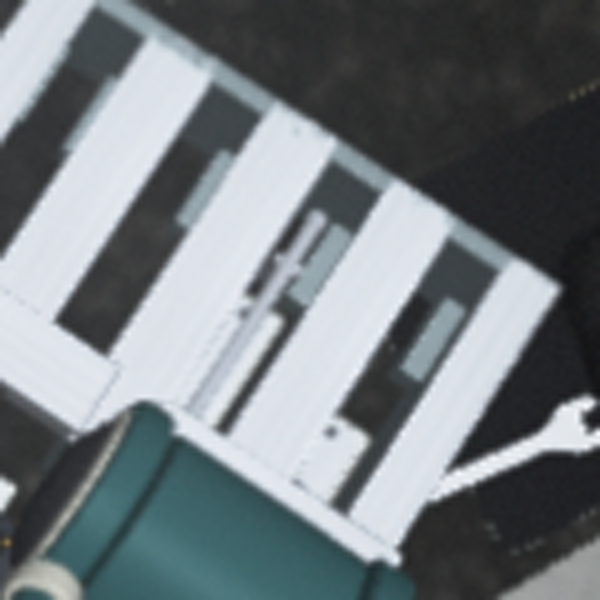

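The blade (289, 263 in the crop) is again behind the cassette's rear edge, and cassette 1 is at x ≈ −59, clear. I'll lower and draw the second one.

Request:
move_arm(plan=[[255,0,-0.0015,0.01,0,0,0],[255,0,-0.002,0.02,0,0,0],[255,0,-0.002,0.03,0,0,0],[255,0,-0.002,0.036,0,0,0],[255,0,-0.002,0.036,0,0,0]])

```text
t: 10.95
ee_pos: [509.1, -324.7, 192.3]
orientation: [-0.001, 0.295, 0.955, 0.0]
force: [0.0, -0.1, -3.9]
width: 27.7
grip_force: 50.0
```

```bash
python3 - <<'E'
from h import *
mg(); print(manip.read_state()['force'])
E
```

```text
tool in mag [-83.2 -32.2  45.3] -0.032180475952607424
[ 0.03897994 -0.14973985 -3.90818793]
```

Request:
move_arm(plan=[[255,0.015,0,-0.001,0,0,0],[255,0.035,0,-0.001,0,0,0],[255,0.055,0,-0.001,0,0,0],[255,0.075,0,-0.001,0,0,0],[255,0.095,0,-0.001,0,0,0]])

```text
t: 11.45
ee_pos: [450.4, -284.6, 195.1]
orientation: [0.001, 0.295, 0.956, -0.0]
force: [0.2, 0.2, -3.0]
width: 27.3
grip_force: 50.0
```

Request:
move_arm(plan=[[255,0.02,0,0,0,0,0],[255,0.04,0,0,0,0,0],[255,0.06,0,0,0,0,0],[255,0.08,0,0,0,0,0],[255,0.097,0,0,0,0,0]])

```text
t: 11.95
ee_pos: [390.1, -243.5, 195.0]
orientation: [0.001, 0.295, 0.956, -0.0]
force: [1.7, -0.3, -3.9]
width: 27.3
grip_force: 50.0
```

Request:
move_arm(plan=[[255,0,0,-0.02,0,0,0],[255,0,0,-0.036,0,0,0],[255,0.01,0,-0.036,0,0,0],[255,0.04,0,-0.036,0,0,0],[255,0.064,0,-0.036,0,0,0]])

```text
t: 12.45
ee_pos: [350.6, -216.5, 221.4]
orientation: [-0.0, 0.295, 0.956, 0.0]
force: [-1.1, 0.4, -3.6]
width: 27.8
grip_force: 50.0
```

```bash
python3 - <<'E'
from h import *
mg(); print(manip.read_state()['force'])
legs([(*M(-275,2),105,H),(*M(-275,2),105,H)])
ct=snap('top','top5.png')
t=ct['img']
m=(t.min(2)>130).astype('u1')
cs,_=cv2.findContours(m,0,2)
for c in cs:
    (u,v),s,a=cv2.minAreaRect(c); w=inv(onz(ct,u,v,28))
    if cv2.contourArea(c)>60 and -300<w[0]<0 and abs(w[1])<150:
        b=[inv(onz(ct,*k,28))[:2].tolist() for k in cv2.boxPoints(((u,v),s,a))];print(w,cv2.contourArea(c),(u,v),b)
E
```

```text
tool in mag [-274.8  -32.1   74.4] -0.022424244244930946
[-1.05512945  0.3653113  -3.6465544 ]
now [ 350.5 -216.5   74.4] 55.7 12.45 [-0.61 -0.04  2.31 -0.    0.87 -1.59] w 27.8 gf 50.0
[np.float64(0.0003), np.float64(0.0455), np.float64(-0.0408)] tz -0.0001 mm 46 deg 0
[np.float64(0.0), np.float64(0.0), np.float64(-0.0)] tz -0.0 mm 0 deg 0
[-122.6  -30.9   28. ] 577.5 (395.15380859375, 293.2691955566406) [[-222.6, -11.6], [-21.2, -13.2], [-21.2, -50.6], [-222.4, -48.5]]
[-58.9  32.9  28. ] 467.0 (387.4999694824219, 256.4999694824219) [[-98.4, 51.3], [-19.2, 51.1], [-19.2, 14.2], [-98.3, 14.7]]
```

Both long cassettes are out, with centres at x ≈ −59 and −61. Now the button: I'll line up at the button's height and y ≈ 0.

Request:
move_arm(plan=[[255,0,0,-0.02,0,0,0],[255,0,0.01,-0.0395,0,0,0],[255,0,0.03,-0.0395,0,0,0],[255,0,0.0455,-0.0395,0,0,0],[255,0,0.0455,-0.0395,0,0,0]])

```text
t: 13.0
ee_pos: [371.0, -188.0, 250.8]
orientation: [-0.0, 0.294, 0.956, 0.0]
force: [0.6, 0.2, -3.5]
width: 27.8
grip_force: 50.0
```

```bash
python3 - <<'E'
from h import *
mg(); print(manip.read_state()['force'])
ct=snap('top','top6.png');cs=snap('scene')
t=ct['img'][:,:,::-1];s=cs['img'][:,:,::-1]
z=lambda im,x,y,w,h,k:np.clip(1.3*cv2.resize(im[y:y+h,x:x+w],None,fx=k,fy=k,interpolation=cv2.INTER_CUBIC).astype(float),0,255)
o=np.zeros((600,800,3));o[:,:400]=z(t,370,200,80,120,5);o[:,400:]=z(s,370,160,80,120,5)
cv2.imwrite('pics/pre3.png',o.astype('u1'))
E
```

```text
tool in mag [-273.9    3.   103.8] 0.07166186288118581
[ 0.60552372  0.20314292 -3.47163729]
```

View pics/pre3.png

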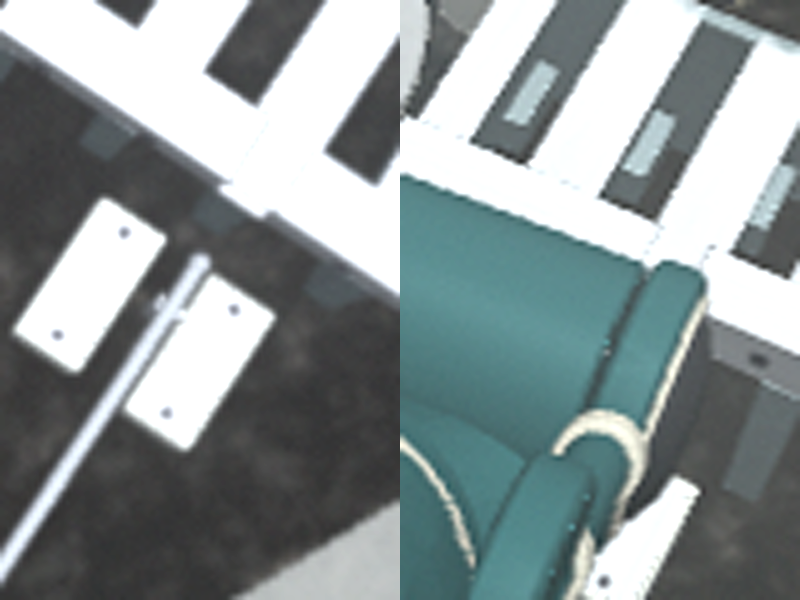

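Both long boxes lie in front of the rack, at crop (90, 286) and (200, 362). The nose is at (201, 260), close to the header's button notch at (245, 198).

```bash
python3 - <<'E'
from h import *
ct=snap('top'); q=lambda a,b:(370+(a+.5)/5-.5,200+(b+.5)/5-.5)
print('nose',inv(onz(ct,*q(201,260),106.6)),'blade',inv(onz(ct,*q(171,307),106.6)),'rod',inv(onz(ct,*q(0,575),106.6)))
print('c2',[inv(onz(ct,*q(*k),28)).tolist() for k in [(275,318),(186,452)]])
mg()
E
```

```text
nose [-33.    1.9 106.6] blade [-58.6   1.6 106.6] rod [-202.7   -0.3  106.6]
c2 [[-22.1, -50.7, 28.0], [-100.4, -49.9, 28.0]]
tool in mag [-274.1    1.9  103.5] 0.020835085675024345
```

Request:
move_arm(plan=[[255,-0.012,-0.002,-0.0005,0,0,0],[255,-0.024,-0.002,-0.0005,0,0,0],[255,-0.036,-0.002,-0.0005,0,0,0],[255,-0.048,-0.002,-0.0005,0,0,0],[255,-0.05,-0.002,-0.0005,0,0,0]])

```text
t: 13.65
ee_pos: [402.1, -212.3, 251.7]
orientation: [0.001, 0.295, 0.955, -0.0]
force: [-0.5, -0.1, -4.0]
width: 27.6
grip_force: 50.0
```

```bash
python3 - <<'E'
from h import *
mg(); f=manip.read_state()['force'];print(f,inv(f+np.array([p[0],p[1],0])))
E
```

```text
tool in mag [-234.3    0.4  104.7] -0.05025349135379287
[-0.49665353 -0.08791483 -3.9789415 ] [-0.4 -0.4 -4. ]
```

Request:
move_arm(plan=[[255,-0.003,0,0,0,0,0],[255,-0.006,0,0,0,0,0],[255,-0.009,0,0,0,0,0],[255,-0.009,0,0,0,0,0],[255,-0.009,0,0,0,0,0]])

```text
t: 14.15
ee_pos: [406.3, -214.9, 251.4]
orientation: [-0.0, 0.295, 0.956, 0.0]
force: [0.1, 0.9, -3.2]
width: 27.6
grip_force: 50.0
```

```bash
python3 - <<'E'
from h import *
mg(); f=manip.read_state()['force'];print(f,inv(f+np.array([p[0],p[1],0])))
E
```

```text
tool in mag [-229.6    0.5  104.4] -0.021315137284830143
[ 0.1009316   0.94998035 -3.1759796 ] [-0.5  0.8 -3.2]
```

Request:
move_arm(plan=[[255,-0.002,0,0,0,0,0],[255,-0.005,0,0,0,0,0],[255,-0.005,0,0,0,0,0],[255,-0.005,0,0,0,0,0],[255,-0.005,0,0,0,0,0]])

```text
t: 14.65
ee_pos: [409.2, -217.0, 251.2]
orientation: [-0.0, 0.295, 0.956, 0.0]
force: [-1.5, 1.8, -3.3]
width: 27.6
grip_force: 50.0
```

```bash
python3 - <<'E'
from h import *
mg(); f=manip.read_state()['force'];print(f,inv(f+np.array([p[0],p[1],0])))
E
```

```text
tool in mag [-226.1    0.5  104.2] -0.02373972551119863
[-1.51629369  1.7525165  -3.31282513] [-2.2  0.6 -3.3]
```

Request:
move_arm(plan=[[255,-0.002,0,0,0,0,0],[255,-0.004,0,0,0,0,0],[255,-0.004,0,0,0,0,0],[255,-0.004,0,0,0,0,0],[255,-0.004,0,0,0,0,0]])

```text
t: 15.15
ee_pos: [411.7, -218.7, 251.2]
orientation: [-0.0, 0.295, 0.956, 0.0]
force: [-3.6, 2.2, -4.4]
width: 27.4
grip_force: 50.0
```

```bash
python3 - <<'E'
from h import *
mg(); f=manip.read_state()['force'];print(f,inv(f+np.array([p[0],p[1],0])))
E
```

```text
tool in mag [-223.     0.5  104.2] -0.022159896137765145
[-3.64478087  2.19351208 -4.402524  ] [-4.2 -0.2 -4.4]
```

Request:
move_arm(plan=[[255,-0.002,0,0,0,0,0],[255,-0.004,0,0,0,0,0],[255,-0.004,0,0,0,0,0],[255,-0.004,0,0,0,0,0],[255,-0.004,0,0,0,0,0]])

```text
t: 15.65
ee_pos: [412.8, -219.5, 250.1]
orientation: [-0.003, 0.295, 0.956, 0.001]
force: [-8.3, 5.2, -3.4]
width: 27.4
grip_force: 50.0
```

```bash
python3 - <<'E'
from h import *
mg(); f=manip.read_state()['force'];print(f,inv(f+np.array([p[0],p[1],0])))
E
```

```text
tool in mag [-222.5    0.4  103.1] -0.019069820723892406
[-8.28684867  5.21993661 -3.36274031] [-9.8 -0.4 -3.4]
```

The button is fully in: the force rose to about 4 N and then jumped to 10 N at the hard stop. I'll back off and return the picker to its stand.

Request:
move_arm(plan=[[255,0.004,0,0,0,0,0],[255,0.02,0,0,0,0,0],[255,0.04,0,0,0,0,0],[255,0.065,0,0,0,0,0],[255,0.075,0,0,0,0,0]])

```text
t: 16.15
ee_pos: [366.6, -187.9, 251.5]
orientation: [0.0, 0.295, 0.956, -0.0]
force: [-0.6, 0.1, -3.2]
width: 27.6
grip_force: 50.0
```

```bash
python3 - <<'E'
from h import *
mg(); g,h,_,_=tool()
legs([(418,-70,108,(h+1.7)/2),(466,33,100,1.7),(466,33,46,1.7)])
ct=snap('top')
# button check later; rod nose
E
```

```text
tool in mag [-277.5    0.5  104.5] -0.015088894377342399
now [ 366.6 -187.9  104.5] 55.7 16.15 [-0.53 -0.09  2.29 -0.    0.94 -1.51] w 27.6 gf 50.0
[np.float64(0.032), np.float64(0.1685), np.float64(-0.0047)] tz 0.075 mm 129 deg -27
[np.float64(0.0897), np.float64(0.1221), np.float64(0.0107)] tz 0.075 mm 114 deg -27
[np.float64(0.0), np.float64(0.0), np.float64(0.072)] tz -0.0 mm 54 deg 0
```

Request:
move_arm(plan=[[255,0.0064,0.0337,-0.001,0,0,0.015],[255,0.0128,0.0674,-0.002,0,0,0.03],[255,0.0192,0.1011,-0.003,0,0,0.045],[255,0.0256,0.1348,-0.004,0,0,0.06],[255,0.032,0.1685,-0.0047,0,0,0.075]])

```text
t: 16.7
ee_pos: [420.4, -70.2, 255.7]
orientation: [0.001, 0.512, 0.859, 0.0]
force: [0.2, -1.3, -3.7]
width: 27.4
grip_force: 50.0
```

Request:
move_arm(plan=[[255,0.0179,0.0244,0.002,0,0,0.015],[255,0.0359,0.0488,0.004,0,0,0.03],[255,0.0538,0.0733,0.006,0,0,0.045],[255,0.0718,0.0977,0.008,0,0,0.06],[255,0.0897,0.1221,0.0107,0,0,0.075]])

```text
t: 17.2
ee_pos: [468.5, 33.0, 247.6]
orientation: [0.001, 0.698, 0.716, 0.001]
force: [0.4, -0.0, -3.4]
width: 27.4
grip_force: 50.0
```

Request:
move_arm(plan=[[255,0,0,0.02,0,0,0],[255,0,0,0.04,0,0,0],[255,0,0,0.06,0,0,0],[255,0,0,0.07,0,0,0],[255,0,0,0.07,0,0,0]])

```text
t: 17.7
ee_pos: [467.2, 32.0, 193.6]
orientation: [-0.0, 0.697, 0.717, -0.0]
force: [-0.0, -0.1, -4.3]
width: 27.2
grip_force: 50.0
```

```bash
python3 - <<'E'
from h import *
legs([(466,33,43.5,1.7)]);print(manip.read_state()['force'])
ct=snap('top','top7.png')
m=(ct['img'].min(2)>140).astype('u1');m[:,:265]=0;m[:,375:]=0;m[:270]=0;m[330:]=0
ys,xs=np.nonzero(m);k=xs>xs.max()-4;print(onz(ct,xs.max()-1.5,ys[k].mean(),50))
E
```

```text
now [467.   32.   46.6] 1.7 17.7 [ 0.02  0.12  2.22 -0.    0.81 -0.01] w 27.2 gf 50.0
[np.float64(0.0013), np.float64(-0.0013), np.float64(0.0042)] tz -0.0 mm 3 deg 0
[-0.04577496 -0.12244487 -4.33893965]
[ 473.79626138 -206.46920062   50.        ]
```

Request:
move_arm(plan=[[255,0,0,0.0015,0,0,0],[255,0,0,0.003,0,0,0],[255,0,0,0.004,0,0,0],[255,0,0,0.0045,0,0,0],[255,0,0,0.0045,0,0,0]])

```text
t: 18.25
ee_pos: [467.4, 32.0, 191.2]
orientation: [0.0, 0.697, 0.717, 0.0]
force: [0.4, -0.9, -3.4]
width: 27.5
grip_force: 50.0
```

Request:
move_arm(plan=[[0,0,0,0,0,0,0],[0,0,0,0,0,0,0],[0,0,0,0,0,0,0],[0,0,0,0,0,0,0],[0,0,0,0,0,0,0]])

```text
t: 18.75
ee_pos: [467.5, 32.1, 191.2]
orientation: [0.0, 0.697, 0.717, 0.0]
force: [-0.7, 1.0, 0.6]
width: 65.6
grip_force: 0.0
```

Request:
move_arm(plan=[[0,0,0,0,0,0,0],[0,0,0,-0.03,0,0,0],[0,0,0,-0.08,0,0,0],[0,0,0,-0.14,0,0,0],[0,0,0,-0.2,0,0,0]])

```text
t: 19.25
ee_pos: [466.8, 32.0, 342.1]
orientation: [-0.0, 0.697, 0.717, -0.0]
force: [1.2, -1.2, -0.4]
width: 88.3
grip_force: 0.0
```

```bash
cat >> h.py <<'E'
def cass(ct):
    m=(ct['img'].min(2)>150).astype('u1')
    for c in cv2.findContours(m,0,2)[0]:
        (u,v),s,a=cv2.minAreaRect(c); w=onz(ct,u,v,28)
        if 250<cv2.contourArea(c)<700 and -300<inv(w)[0]<0:
            P=np.array([onz(ct,*k,28) for k in cv2.boxPoints(((u,v),s,a))]);e=np.diff(P,axis=0);L=np.linalg.norm(e,axis=1);k=e[np.argmax(L)]
            print('cass',w.round(1),inv(w),L.round(),'long axis deg',np.degrees(np.arctan2(k[1],k[0])).round(1)%180)
E
python3 - <<'E'
from h import *
ct=snap('top','top8.png'); cass(ct)
m=(ct['img'].min(2)>140).astype('u1');m[:,:265]=0;m[:,375:]=0;m[:270]=0;m[330:]=0
ys,xs=np.nonzero(m);k=xs>xs.max()-4;print('nose',onz(ct,xs.max()-1.5,ys[k].mean(),46))
H0=H
c=M(-59,33)
legs([(520,-130,195,28),(*c,150,H),(*c,22,H)])
E
```

```text
cass [ 527.7 -336.9   28. ] [-60.5 -31.8  28. ] [78. 37. 78.] long axis deg 145.2
cass [ 565.5 -284.4   28. ] [-58.9  32.9  28. ] [78. 35. 78.] long axis deg 145.5
cass [679.9 -44.3  28. ] [-99.5 295.7  28. ] [44. 44. 44.] long axis deg 0.0
nose [ 474.5838816  -206.80120401   46.        ]
now [471.7  32.2 203.8] 1.7 19.3 [ 0.02 -0.09  2.09  0.    1.13 -0.01] w 88.2 gf 0.0
[np.float64(-0.2181), np.float64(0.0579), np.float64(0.0117)] tz -0.0731 mm 169 deg 26
[np.float64(-0.21), np.float64(-0.043), np.float64(0.06)] tz -0.077 mm 167 deg 28
[np.float64(0.0), np.float64(0.0), np.float64(0.1707)] tz -0.0 mm 128 deg 0
```

```bash
python3 - <<'E'
from h import *
c=M(-68,34)
legs([(520,-110,195,28),(*c,150,H),(*c,23,H)])
E
```

```text
now [471.7  32.2 203.8] 1.7 19.3 [ 0.02 -0.09  2.09  0.    1.13 -0.01] w 88.2 gf 0.0
[np.float64(-0.1914), np.float64(0.0587), np.float64(0.0117)] tz -0.0731 mm 150 deg 26
[np.float64(-0.2223), np.float64(-0.0599), np.float64(0.06)] tz -0.077 mm 178 deg 28
[np.float64(0.0), np.float64(0.0), np.float64(0.1693)] tz -0.0 mm 127 deg 0
```

```bash
python3 - <<'E'
from h import *
c=M(-68,34)
legs([(520,-110,185,28),(*c,150,H),(*c,23,H)],[467,32.1,194.5,1.7])
E
```

```text
now [471.7  32.2 203.8] 1.7 19.3 [ 0.02 -0.09  2.09  0.    1.13 -0.01] w 88.2 gf 0.0
[np.float64(-0.1915), np.float64(0.065), np.float64(0.0127)] tz -0.0731 mm 152 deg 26
[np.float64(-0.2223), np.float64(-0.0599), np.float64(0.0467)] tz -0.077 mm 176 deg 28
[np.float64(0.0), np.float64(0.0), np.float64(0.1693)] tz -0.0 mm 127 deg 0
```

Request:
move_arm(plan=[[116,-0.0383,0.013,0.0025,0,0,-0.0146],[116,-0.0766,0.026,0.005,0,0,-0.0292],[116,-0.1149,0.039,0.0076,0,0,-0.0439],[116,-0.1532,0.052,0.01,0,0,-0.0585],[116,-0.1915,0.065,0.0127,0,0,-0.0731]], force=25)

```text
t: 19.8
ee_pos: [520.6, -111.2, 331.2]
orientation: [0.0, 0.513, 0.858, 0.0]
force: [-0.9, 0.2, 0.1]
width: 50.2
grip_force: 0.0
```

Request:
move_arm(plan=[[116,-0.0445,-0.012,0.0093,0,0,-0.0154],[116,-0.0889,-0.024,0.0187,0,0,-0.0308],[116,-0.1334,-0.0359,0.028,0,0,-0.0462],[116,-0.1778,-0.0479,0.0374,0,0,-0.0616],[116,-0.2223,-0.0599,0.0467,0,0,-0.077]])

```text
t: 20.3
ee_pos: [559.1, -279.8, 295.7]
orientation: [-0.0, 0.293, 0.956, 0.0]
force: [0.9, -0.1, 0.8]
width: 48.3
grip_force: 0.0
```

Request:
move_arm(plan=[[116,0,0,0,0,0,0],[116,0,0,0,0,0,0],[116,0,0,0,0,0,0],[116,0,0,0,0,0,0],[116,0,0,0,0,0,0]])

```text
t: 20.8
ee_pos: [559.0, -277.3, 296.9]
orientation: [0.0, 0.294, 0.956, 0.0]
force: [-0.5, 0.1, 0.1]
width: 48.2
grip_force: 0.0
```

```bash
python3 - <<'E'
from h import *
mg(); legs([(*M(-68,34),23,H)])
E
```

```text
tool in mag [-68.2  35.1 149.9] 0.0725942321089903
now [ 559.1 -277.3  149.9] 55.8 20.8 [-0.5   0.25  1.82  0.    1.06 -1.47] w 48.2 gf 0.0
[np.float64(-0.0002), np.float64(-0.0015), np.float64(0.1692)] tz 0.0002 mm 127 deg 0
```

Request:
move_arm(plan=[[116,0,-0.0015,0.05,0,0,0],[116,0,-0.0015,0.1,0,0,0],[116,0,-0.0015,0.14,0,0,0],[116,0,-0.0015,0.16,0,0,0],[116,0,-0.0015,0.169,0,0,0]])

```text
t: 21.3
ee_pos: [557.8, -278.5, 168.2]
orientation: [-0.001, 0.294, 0.956, 0.0]
force: [-0.2, -0.6, -0.3]
width: 47.9
grip_force: 0.0
```

Request:
move_arm(plan=[[116,0,0,0,0,0,0],[255,0,0,0,0,0,0],[255,0,0,0,0,0,0],[255,0,0,0,0,0,0],[255,0,0,0,0,0,0]])

```text
t: 21.8
ee_pos: [559.4, -279.7, 171.6]
orientation: [0.002, 0.295, 0.956, -0.0]
force: [0.1, 0.4, 6.0]
width: 37.9
grip_force: 25.0
```

```bash
python3 - <<'E'
from h import *
mg(); g,h,s,q=tool()
a=(528-4.2,262.5+7.9)
legs([(g[0],g[1],200,h),(545,-80,200,47),(525,130,200,35),(*a,150,28),(*a,30,28)])
print(s['force'])
E
```

```text
tool in mag [-66.1  33.3  24.6] 0.011580558835071031
now [ 559.8 -280.    24.6] 55.7 21.8 [-0.5   0.4   1.89  0.    0.84 -1.48] w 37.9 gf 25.0
[np.float64(0.0), np.float64(0.0), np.float64(-0.2338)] tz -0.0 mm 175 deg 0
[np.float64(0.1665), np.float64(0.2092), np.float64(-0.0)] tz 0.0242 mm 201 deg -9
[np.float64(0.2105), np.float64(0.1866), np.float64(0.0)] tz 0.0333 mm 211 deg -12
[np.float64(0.1543), np.float64(0.1061), np.float64(0.0667)] tz 0.0194 mm 149 deg -7
[np.float64(0.0), np.float64(0.0), np.float64(0.16)] tz 0.0 mm 120 deg 0
[0.11457796 0.44040423 6.01536893]
```

```bash
python3 - <<'E'
from h import *
ct=snap('top');cs=snap('scene')
print('mon lower-left',tri(ct,(232,194),cs,(228,195)),'upper-left',tri(ct,(203,150),cs,(199,90)),'upper right',tri(ct,(458,5),cs,(417,0)),'lower right',tri(ct,(440,62),cs,(407,100)))
print('bottle tops',tri(ct,(266,214),cs,(262,206)),tri(ct,(289,208),cs,(285,206)))
E
```

```text
mon lower-left (array([703.17840198,  81.20729419, 109.79024227]), np.float64(2.1440749722309014)) upper-left (array([722.34576554,  93.71714684, 400.40389387]), np.float64(9.024006973732886)) upper right (array([1012.4588918 , -376.71158178,  381.94968957]), np.float64(8.583231134357058)) lower right (array([1053.37928894, -417.02415929,   48.73380133]), np.float64(15.983720846740178))
bottle tops (array([654.05208026,   2.75864557, 124.82619842]), np.float64(4.045942559256193)) (array([673.07781989, -47.88307172,  94.17321707]), np.float64(3.4431407458636745))
```

Request:
move_arm(plan=[[255,0,0,-0.04,0,0,0],[255,0,0,-0.09,0,0,0],[255,0,0,-0.15,0,0,0],[255,0,0,-0.2,0,0,0],[255,0,0,-0.234,0,0,0]])

```text
t: 22.4
ee_pos: [558.6, -279.5, 348.6]
orientation: [0.002, 0.295, 0.956, -0.0]
force: [0.7, -0.6, -0.9]
width: 37.7
grip_force: 25.0
```

```bash
python3 - <<'E'
from h import *
a=(528-4.2,262.5+7.9)
legs([(530,-80,200,47),(505,115,200,35),(*a,150,28),(*a,30,28)],[559,-280,200,55.7])
print(manip.read_state()['force'])
E
```

```text
now [ 559.  -279.8  201.6] 55.7 22.4 [-0.5   0.21  1.78 -0.    1.15 -1.48] w 37.7 gf 25.0
[np.float64(0.1822), np.float64(0.1985), np.float64(0.0)] tz 0.0242 mm 202 deg -9
[np.float64(0.2017), np.float64(0.1674), np.float64(0.0)] tz 0.0333 mm 197 deg -12
[np.float64(0.1554), np.float64(0.1394), np.float64(0.0667)] tz 0.0194 mm 164 deg -7
[np.float64(0.0), np.float64(0.0), np.float64(0.16)] tz 0.0 mm 120 deg 0
[ 0.68710302 -0.59460773 -0.90033393]
```

Request:
move_arm(plan=[[255,0.0364,0.0397,0,0,0,0.0048],[255,0.0729,0.0794,0,0,0,0.0097],[255,0.1093,0.1191,0,0,0,0.0145],[255,0.1458,0.1588,0,0,0,0.0194],[255,0.1822,0.1985,0,0,0,0.0242]])

```text
t: 22.9
ee_pos: [528.3, -77.9, 344.9]
orientation: [-0.0, 0.367, 0.93, -0.0]
force: [0.5, 0.3, -2.0]
width: 37.6
grip_force: 25.0
```

Request:
move_arm(plan=[[255,0.0403,0.0335,0,0,0,0.0067],[255,0.0807,0.067,0,0,0,0.0133],[255,0.121,0.1004,0,0,0,0.02],[255,0.1614,0.1339,0,0,0,0.0266],[255,0.2017,0.1674,0,0,0,0.0333]])

```text
t: 23.4
ee_pos: [503.3, 117.0, 345.0]
orientation: [-0.0, 0.462, 0.887, -0.0]
force: [0.2, -0.6, -0.9]
width: 37.7
grip_force: 25.0
```

Request:
move_arm(plan=[[255,0.0389,0.0349,0.0167,0,0,0.0049],[255,0.0777,0.0697,0.0334,0,0,0.0097],[255,0.1166,0.1046,0.05,0,0,0.0146],[255,0.145,0.13,0.06,0,0,0.018],[255,0.1554,0.1394,0.0667,0,0,0.0194]])

```text
t: 23.9
ee_pos: [522.4, 273.3, 294.1]
orientation: [-0.0, 0.514, 0.858, -0.0]
force: [0.4, -0.0, -0.9]
width: 38.2
grip_force: 25.0
```

```bash
python3 - <<'E'
from h import *
a=(528-4.2,262.5+7.9)
ct=snap('top','top9.png')
legs([(*a,29,28)])
print(manip.read_state()['force'])
E
```

```text
now [522.1 273.3 146.4] 28.1 23.95 [ 0.44  0.2   1.9   0.    1.05 -0.05] w 37.7 gf 25.0
[np.float64(-0.0045), np.float64(0.0002), np.float64(0.1566)] tz 0.0004 mm 117 deg 0
[-0.02179345  2.22528312 -2.07491943]
```

Request:
move_arm(plan=[[255,-0.003,0,0.04,0,0,0],[255,-0.003,0,0.08,0,0,0],[255,-0.003,0,0.12,0,0,0],[255,-0.003,0,0.145,0,0,0],[255,-0.003,0,0.153,0,0,0]])

```text
t: 24.45
ee_pos: [522.6, 267.2, 178.0]
orientation: [-0.001, 0.515, 0.857, -0.002]
force: [-0.4, 0.6, -1.5]
width: 37.5
grip_force: 25.0
```

Request:
move_arm(plan=[[255,0,0,0,0,0,0],[255,0,0,0,0,0,0],[255,0,0,0,0,0,0],[255,0,0,0,0,0,0],[255,0,0,0,0,0,0]])

```text
t: 24.95
ee_pos: [524.4, 269.3, 181.5]
orientation: [0.0, 0.515, 0.857, 0.001]
force: [0.7, -0.3, -1.2]
width: 38.1
grip_force: 25.0
```

```bash
python3 - <<'E'
from h import *
a=(528-4.2,262.5+7.9)
legs([(*a,28,28)])
print(manip.read_state()['force'])
E
```

```text
now [524.6 269.4  34.5] 28.1 24.95 [ 0.43  0.34  1.97 -0.    0.84 -0.06] w 38.1 gf 25.0
[np.float64(0.0016), np.float64(-0.0003), np.float64(0.0086)] tz 0.0001 mm 7 deg 0
[ 0.6889369  -0.31396643 -1.16457822]
```

Request:
move_arm(plan=[[255,0,0,0.003,0,0,0],[255,0,0,0.006,0,0,0],[255,0,0,0.008,0,0,0],[255,0,0,0.008,0,0,0],[90,0,0,0.008,0,0,0]])

```text
t: 25.45
ee_pos: [524.2, 269.3, 175.0]
orientation: [0.0, 0.515, 0.857, 0.0]
force: [0.3, -0.5, 0.3]
width: 44.1
grip_force: 0.0
```

Request:
move_arm(plan=[[90,0,0,0,0,0,0],[90,0,0,0,0,0,0],[90,0,0,-0.02,0,0,0],[90,0,0,-0.07,0,0,0],[90,0,0,-0.13,0,0,0]])

```text
t: 25.95
ee_pos: [523.0, 268.7, 271.7]
orientation: [-0.001, 0.515, 0.857, -0.002]
force: [1.2, -0.5, -0.1]
width: 57.2
grip_force: 0.0
```

Request:
move_arm(plan=[[90,0,0,-0.05,0,0,0],[90,0,0,-0.08,0,0,0],[90,0,0,-0.1,0,0,0],[90,0,0,-0.1,0,0,0],[90,0,0,-0.1,0,0,0]])

```text
t: 26.45
ee_pos: [523.6, 269.0, 346.4]
orientation: [-0.0, 0.515, 0.857, -0.0]
force: [0.5, 0.1, -0.7]
width: 56.9
grip_force: 0.0
```

```bash
python3 - <<'E'
from h import *
ct=snap('top','top10.png');cass(ct)
c=M(-69,-33)
g,h,_,_=tool()
legs([(505,110,200,35),(530,-80,200,47),(520,-240,195,H),(*c,150,H),(*c,23,H)])
E
```

```text
cass [ 325.5 -281.1   28. ] [-259.   -99.6   28. ] [139.  78. 138.] long axis deg 118.4
cass [ 527.9 -336.6   28. ] [-60.5 -31.5  28. ] [79. 37. 79.] long axis deg 145.8
cass [679.9 -44.3  28. ] [-99.5 295.7  28. ] [44. 44. 44.] long axis deg 0.0
now [523.  268.7 198.3] 28.0 26.5 [ 0.43  0.15  1.86 -0.    1.14 -0.06] w 57.2 gf 0.0
[np.float64(-0.1755), np.float64(-0.1207), np.float64(-0.0022)] tz -0.0193 mm 160 deg 7
[np.float64(-0.2266), np.float64(-0.118), np.float64(0.0)] tz -0.0333 mm 192 deg 12
[np.float64(-0.1357), np.float64(-0.1651), np.float64(0.0067)] tz -0.0242 mm 160 deg 9
[np.float64(-0.07), np.float64(-0.1025), np.float64(0.06)] tz -0.0 mm 103 deg 0
[np.float64(0.0), np.float64(0.0), np.float64(0.1693)] tz -0.0 mm 127 deg 0
```

Request:
move_arm(plan=[[90,-0.0351,-0.0241,-0.0004,0,0,-0.0039],[90,-0.0702,-0.0483,-0.0009,0,0,-0.0077],[90,-0.1053,-0.0724,-0.0013,0,0,-0.0116],[90,-0.1404,-0.0966,-0.0018,0,0,-0.0154],[90,-0.1755,-0.1207,-0.002,0,0,-0.0193]])

```text
t: 27.0
ee_pos: [504.9, 109.2, 346.0]
orientation: [-0.002, 0.461, 0.887, -0.001]
force: [0.4, 0.4, -0.1]
width: 57.0
grip_force: 0.0
```

Request:
move_arm(plan=[[90,-0.0453,-0.0236,0,0,0,-0.0067],[90,-0.0906,-0.0472,0,0,0,-0.0133],[90,-0.136,-0.0708,0,0,0,-0.02],[90,-0.1813,-0.0944,0,0,0,-0.0266],[90,-0.2266,-0.118,0,0,0,-0.0333]])

```text
t: 27.5
ee_pos: [530.1, -81.0, 346.0]
orientation: [-0.002, 0.366, 0.931, -0.0]
force: [0.2, 0.0, 0.2]
width: 56.9
grip_force: 0.0
```

Request:
move_arm(plan=[[90,-0.0271,-0.033,0.0013,0,0,-0.0048],[90,-0.0543,-0.066,0.0027,0,0,-0.0097],[90,-0.0814,-0.0991,0.004,0,0,-0.0145],[90,-0.1086,-0.1321,0.0054,0,0,-0.0194],[90,-0.1357,-0.1651,0.0067,0,0,-0.0242]])

```text
t: 28.0
ee_pos: [519.9, -240.6, 340.7]
orientation: [-0.002, 0.294, 0.956, 0.0]
force: [0.2, 0.2, 0.8]
width: 56.7
grip_force: 0.0
```

Request:
move_arm(plan=[[90,-0.02,-0.03,0.02,0,0,0],[90,-0.04,-0.06,0.04,0,0,0],[90,-0.06,-0.09,0.06,0,0,0],[90,-0.07,-0.1025,0.06,0,0,0],[90,-0.07,-0.1025,0.06,0,0,0]])

```text
t: 28.5
ee_pos: [520.3, -333.5, 296.5]
orientation: [-0.002, 0.296, 0.955, 0.001]
force: [0.2, 0.1, 1.0]
width: 57.2
grip_force: 0.0
```

```bash
python3 - <<'E'
from h import *
mg(); legs([(*M(-69,-32),23.5,H)])
E
```

```text
tool in mag [-69.  -33.1 149.5] -0.13553279609018887
now [ 519.9 -333.2  149.5] 55.6 28.5 [-0.61  0.25  1.83  0.    1.06 -1.58] w 57.2 gf 0.0
[np.float64(-0.0001), np.float64(0.0015), np.float64(0.1681)] tz -0.0004 mm 126 deg 0
```

Request:
move_arm(plan=[[90,0,0.0015,0.05,0,0,0],[90,0,0.0015,0.1,0,0,0],[90,0,0.0015,0.14,0,0,0],[90,0,0.0015,0.16,0,0,0],[90,0,0.0015,0.167,0,0,0]])

```text
t: 29.0
ee_pos: [521.2, -330.3, 171.7]
orientation: [-0.001, 0.295, 0.956, 0.001]
force: [-0.3, -0.0, -0.6]
width: 57.0
grip_force: 0.0
```

Request:
move_arm(plan=[[90,0,0,0,0,0,0],[255,0,0,0,0,0,0],[255,0,0,0,0,0,0],[255,0,0,0,0,0,0],[255,0,0,0,0,0,0]])

```text
t: 29.5
ee_pos: [522.3, -332.2, 175.0]
orientation: [0.001, 0.295, 0.955, -0.0]
force: [-0.1, 1.2, 6.1]
width: 37.9
grip_force: 25.0
```

```bash
python3 - <<'E'
from h import *
mg();print(manip.read_state()['force'],manip.read_state()['width'],manip.read_state()['grip_force'])
b=(440-4.2,215.5+7.9)
g,h,_,_=tool()
legs([(g[0],g[1],200,h),(510,-130,200,47),(480,70,200,35),(*b,150,28),(*b,35,28)])
E
```

```text
tool in mag [-67.2 -30.9  28. ] -0.03493603906487408
[-0.07287612  1.24547773  6.10868585] 37.87761549073512 24.996668240055442
now [ 522.7 -332.4   28. ] 55.7 29.5 [-0.61  0.39  1.9   0.    0.84 -1.58] w 37.9 gf 25.0
[np.float64(0.0), np.float64(0.0), np.float64(-0.2294)] tz -0.0 mm 172 deg 0
[np.float64(0.1661), np.float64(0.2133), np.float64(-0.0)] tz 0.0241 mm 203 deg -9
[np.float64(0.2111), np.float64(0.1677), np.float64(0.0)] tz 0.0333 mm 202 deg -12
[np.float64(0.2013), np.float64(0.069), np.float64(0.0667)] tz 0.0194 mm 167 deg -7
[np.float64(0.0), np.float64(0.0), np.float64(0.1533)] tz 0.0 mm 115 deg 0
```

Request:
move_arm(plan=[[255,0,0,-0.04,0,0,0],[255,0,0,-0.09,0,0,0],[255,0,0,-0.15,0,0,0],[255,0,0,-0.2,0,0,0],[255,0,0,-0.232,0,0,0]])

```text
t: 30.0
ee_pos: [521.8, -332.1, 350.8]
orientation: [0.002, 0.295, 0.955, -0.001]
force: [-0.1, -0.8, -1.8]
width: 37.8
grip_force: 25.0
```

Request:
move_arm(plan=[[255,0.0332,0.0427,0,0,0,0.0048],[255,0.0664,0.0853,0,0,0,0.0096],[255,0.0997,0.128,0,0,0,0.0145],[255,0.1329,0.1706,0,0,0,0.0193],[255,0.1661,0.2133,0,0,0,0.0241]])

```text
t: 30.5
ee_pos: [508.0, -127.9, 346.9]
orientation: [-0.0, 0.367, 0.93, -0.0]
force: [0.5, -0.5, -1.4]
width: 37.8
grip_force: 25.0
```

Request:
move_arm(plan=[[255,0.0422,0.0335,0,0,0,0.0067],[255,0.0844,0.0671,0,0,0,0.0133],[255,0.1267,0.1006,0,0,0,0.02],[255,0.1689,0.1342,0,0,0,0.0266],[255,0.2111,0.1677,0,0,0,0.0333]])

```text
t: 31.0
ee_pos: [477.8, 72.0, 347.1]
orientation: [-0.0, 0.462, 0.887, -0.0]
force: [0.5, 0.2, -1.3]
width: 37.9
grip_force: 25.0
```

Request:
move_arm(plan=[[255,0.045,0.0155,0.015,0,0,0.0044],[255,0.09,0.031,0.03,0,0,0.0087],[255,0.14,0.048,0.045,0,0,0.0135],[255,0.18,0.062,0.06,0,0,0.0174],[255,0.2013,0.069,0.065,0,0,0.0194]])

```text
t: 31.5
ee_pos: [432.8, 225.5, 297.0]
orientation: [-0.001, 0.514, 0.858, -0.001]
force: [0.8, -1.3, -1.4]
width: 37.7
grip_force: 25.0
```

```bash
python3 - <<'E'
from h import *
b=(440-4.2,215.5+7.9)
ct=snap('top','top11.png')
legs([(*b,38,28)])
print(manip.read_state()['force'])
E
```

```text
now [432.  226.6 149.7] 28.1 31.55 [ 0.43  0.01  2.11  0.    1.03 -0.06] w 37.6 gf 25.0
[np.float64(-0.0061), np.float64(0.0025), np.float64(0.149)] tz 0.0003 mm 112 deg 0
[-1.09173313  2.35879024 -0.94713527]
```

Request:
move_arm(plan=[[255,-0.003,0.002,0.04,0,0,0],[255,-0.003,0.002,0.08,0,0,0],[255,-0.003,0.002,0.12,0,0,0],[255,-0.003,0.002,0.14,0,0,0],[255,-0.003,0.002,0.147,0,0,0]])

```text
t: 32.05
ee_pos: [435.7, 221.7, 186.1]
orientation: [-0.001, 0.515, 0.857, -0.002]
force: [-0.1, -0.4, -1.4]
width: 37.8
grip_force: 25.0
```

Request:
move_arm(plan=[[255,0,0,0,0,0,0],[255,0,0,0,0,0,0],[255,0,0,0,0,0,0],[255,0,0,0,0,0,0],[255,0,0,0,0,0,0]])

```text
t: 32.55
ee_pos: [437.2, 222.8, 189.0]
orientation: [0.0, 0.515, 0.857, 0.001]
force: [-0.1, 0.2, -1.1]
width: 38.1
grip_force: 25.0
```

```bash
python3 - <<'E'
from h import *
b=(440-4.2,215.5+7.9)
legs([(*b,32,28)])
print(manip.read_state()['force'])
E
```

```text
now [437.4 222.9  42. ] 28.0 32.55 [ 0.42  0.16  2.17 -0.    0.8  -0.07] w 38.1 gf 25.0
[np.float64(0.0016), np.float64(-0.0016), np.float64(0.0133)] tz 0.0001 mm 10 deg 0
[-0.12439895  0.23376888 -1.06819816]
```

Request:
move_arm(plan=[[255,0,0,0.005,0,0,0],[255,0,0,0.009,0,0,0],[255,0,0,0.0125,0,0,0],[255,0,0,0.0125,0,0,0],[90,0,0,0.0125,0,0,0]])

```text
t: 33.05
ee_pos: [436.9, 222.7, 178.8]
orientation: [0.0, 0.515, 0.857, 0.0]
force: [0.9, 0.1, -0.0]
width: 43.6
grip_force: 0.0
```

Request:
move_arm(plan=[[90,0,0,0,0,0,0],[90,0,0,0,0,0,0],[90,0,0,-0.02,0,0,0],[90,0,0,-0.07,0,0,0],[90,0,0,-0.13,0,0,0]])

```text
t: 33.55
ee_pos: [435.7, 222.1, 275.3]
orientation: [-0.001, 0.515, 0.857, -0.002]
force: [0.9, 0.2, -0.6]
width: 57.2
grip_force: 0.0
```

Request:
move_arm(plan=[[90,-0.03,0.04,-0.06,0,0,0],[90,-0.03,0.1,-0.1,0,0,0],[90,0,0.16,-0.14,0,0,0],[90,0.06,0.2,-0.18,0,0,0],[90,0.12,0.24,-0.22,0,0,0]])

```text
t: 34.05
ee_pos: [549.6, 352.4, 422.3]
orientation: [0.0, 0.516, 0.857, 0.0]
force: [0.1, 0.5, 0.8]
width: 57.1
grip_force: 0.0
```

```bash
python3 - <<'E'
from h import *
legs([]);ct=snap('top','top12.png');cs=snap('scene','scene12.png')
m=(ct['img'].min(2)>140).astype('u1');m[:,:265]=0;m[:,375:]=0;m[:270]=0;m[330:]=0
ys,xs=np.nonzero(m);k=xs>xs.max()-4;print('nose',onz(ct,xs.max()-1.5,ys[k].mean(),46))
a=np.hstack([ct['img'][130:370,100:540]]);b=cs['img'][140:380,90:530]
o=np.vstack([cv2.resize(a,None,fx=1.2,fy=1.2),cv2.resize(b,None,fx=1.2,fy=1.2)])[:,:,::-1]
cv2.imwrite('pics/fin.png',o);print(o.shape)
E
```

```text
now [549.7 352.4 275.3] 27.9 34.05 [ 0.53  0.21  1.63 -0.    1.29  0.04] w 57.1 gf 0.0
nose [ 437.17948224 -244.06789724   46.        ]
(576, 528, 3)
```

View pics/fin.png

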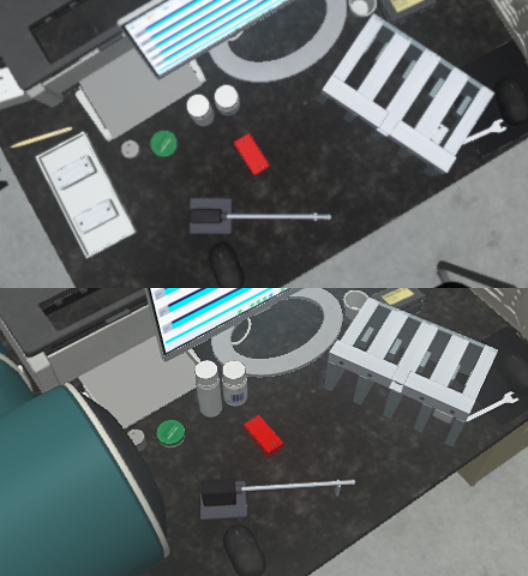

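The final view shows both long boxes flat in the tray (crop 74, 172 and 97, 216) and both bottles and the short box in place. The picker was nudged a few centimetres but is standing upright, well in front of the rack. I'll check the tray positions numerically, then hand in.

```bash
python3 - <<'E'
from h import *
ct=snap('top'); ok=True
for q in [(74,172),(97,216)]:
    w=onz(ct,100+q[0]/1.2,130+q[1]/1.2,32)-[484,239,0]; l=R.from_euler('z',-28,degrees=True).apply(w); print(l.round(1)); ok&=bool(abs(l[0])<95 and abs(l[1])<30)
s=manip.read_state();print(s['t'],np.abs(s['qd']).max())
if ok: print(manip.finish_job())
E
```

```text
[46.8 -3.2 32. ]
[-52.9  -4.6  32. ]
34.2 0.09235107367085278
the job is handed in; nothing more can be done
None
```

The job is handed in: both long cassettes are flat in the tray, the short one is still in its bay, and the button was pressed fully in (I did not check afterwards that it sprang back). The picker stands on its foot in front of the magazine and both bottles are upright.

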